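# Empty the nut tray into the basket and register the tray

## Robot

A 6-joint arm with a two-finger parallel gripper is mounted at the origin on the work surface. World frame = base frame: x ahead of the robot, y to its left, z up, the work surface at z = 0. Lengths are in m, angles in rad, forces in N, time in s.
With the tool pointing down it reaches from about 0.3 to 0.875 m from the base axis. Payload 6.4 kg.
Tool frame: the origin (TCP) lies midway between the tips of the shut fingers; the grasp point (between the pads) lies 19 mm behind it; z points along the fingers, y is the line along which they close (so a half turn about z gives the same grasp; the last joint's range is limited). The gripper opens to 85 mm and grips with 20 to 120 N. Pads are 22 mm wide; open, the fingers measure 114 mm over their backs; the gripper's body (76 mm by 85 mm) begins 54 mm behind the grasp point. The pads swing forward as they close: fully open they stand 13 mm farther back than shut.
Start: joints at [-0.206, 0.181, 1.607, -0, 1.354, -0.206], TCP at [0.575, 0, 0.231] pointing down, gripper open.
Joint ranges: [-2.99, 2.99], [-0.89, 2.07], [0.3, 2.58], [-1.14, 4.28], [0, 2.63], [-3.12, 3.12]. Speed limits (rad/s): [2.57, 2.57, 3.01, 3.14, 3.14, 3.14].

## Interface

Orientations are given as a unit quaternion [w, x, y, z].
In Python, from bench import ctrl, vision, workorder gives the robot as it stands. The module is installed in compiled form; this text tells all that it offers.
- The arm moves only by the tool servo_tool, never from a script. Its argument "steps" is a list of rows, each an object of numbers: "dx", "dy", "dz": the shift along the world's x, y, z as a fraction of full scale; "wx", "wy", "wz": the turn, a rotation vector about the world's x, y, z as a fraction of full scale. A call has exactly 5 rows; each row is the pose to reach, as a shift and turn from the pose commanded when the call began, turning the shorter way round; what a row does not reach only later rows make up. Full scale, the value 1, is 100 mm for a shift and pi rad for a turn. A row lasts 1/12 s, in which the tool goes at most 41.7 mm and 7.16 degrees, less where a joint would pass 70% of its speed; a pose out of reach is approached as far as the arm can. A call with a number of a shift or a turn outside -1 to 1 is refused whole. A call with a gripper value outside its range is refused whole. "jaw" is the opening, from 0 (shut) to 1 (fully open), set as the call begins (left out, the last holds). The fingers move at their own pace and stop on an object; the grip force is fixed at half the most. Time passes only in rows, so rows that repeat a pose let the fingers close, or fill a call up. It gives the time, the measured TCP pose, the force, the opening and the grip force at its end, in the units of the state.
- ctrl.get_obs(): the state, without advancing time (a new reading comes with each control period).
- vision.camera(name): name is "scene" or "side" or "wrist"; returns a dict with "frame" (400x640x3 uint8, red, green, blue), "vfov" (degrees; the focal length in pixels is half the picture's height over the tangent of half this angle, whatever the lens; pixels are square), "cx", "cy" (the principal point, pixels), "D" ([k1, k2, p1, p2, k3] as OpenCV has them; the pictures are not rectified), "camera_from_world" (4x4, takes a point from world to camera coordinates). Camera axes: x right, y up, looking along -z (the intrinsics and any distortion apply to the point x, -y, -z); pixel columns grow to the right and rows downward; lengths in m; the calibration is good to about 2 mm. A picture is of the moment at which its call begins. There is no depth.
- workorder.hand_in(): hands the job in; it is judged then, once.
The state is a dict: "time_s": time; "q": joint angles; "dq": joint speeds; "joint_efforts": joint torques, N m; "eef_pos": TCP position; "eef_rot": TCP orientation; "wrist_force": force on the tool from outside, world axes, zero at the start; "torque": the same for the moment, N m; "opening": opening from 0.0 (shut) to 1.0 (fully open); "grasp_force": force on a finger pad.
Only numpy, scipy, OpenCV 4.12 (cv2) and the standard library are available. Lean on these libraries where they do the work, as an engineer would, in place of code of your own. Each camera call takes 0.05 s, during which the arm holds its last target. There are 200 camera calls.

## Task

Pick up the steel sorting tray by its blue grip bar, carry it with all three nuts aboard and tip it low over the red basket so that the nuts slide off its open end into the basket; do not touch the nuts with the gripper. Then set the empty tray flat on the black plate, lengthwise, and push it home against all the brass stops (one long side flush on the two side stops, one end on the end stop; either way round) and let go. Leave the basket, the blue bin, the oil bottle and the steel cup standing where they are.

Things in the scene. Friction and masses are not known exactly. Their poses are not given: they have to be found in the camera images.
- tray: steel tray, 210 mm long (x), 104 mm wide (y), 0.26 kg; floor and walls 4 mm, walls 30 mm high on the long sides and at the -x end; the +x end is open. Blue grip bar across it above its centre (point bar). Origin at the centre of the underside, z up
- bar (a point): centre of the tray's blue grip bar, 85 mm above the tray's underside; the bar is 16 mm thick along the tray's x, 104 mm long along its y, 26 mm high (72 to 98 mm above the underside), on uprights at both ends. Grip from above, closing along the tray's x. Same axes as the tray
- nut1: aluminium hexagon nut, 52 mm across flats, 60 mm across corners, 26 mm high, bore 33 mm, about 0.1 kg, lying flat and loose on the tray's floor; origin at the centre of its underside, z along its bore
- nut2: aluminium hexagon nut, 52 mm across flats, 60 mm across corners, 26 mm high, bore 33 mm, about 0.1 kg, lying flat and loose on the tray's floor; origin at the centre of its underside, z along its bore
- nut3: aluminium hexagon nut, 52 mm across flats, 60 mm across corners, 26 mm high, bore 33 mm, about 0.1 kg, lying flat and loose on the tray's floor; origin at the centre of its underside, z along its bore
- basket: red plastic basket with holes in its sides, open on top, 270 mm (x) by 210 mm (y) by 80 mm high outside (rim 282 by 222 mm), walls and floor 5 mm; the nuts go in here. Loose, 0.8 kg. Origin at the centre of the underside
- plate: fixed black plate, 160 mm (x) by 270 mm (y), 6 mm thick, with three brass stops 16 mm thick that stand 18 mm above its top: two side stops (40 mm long) along its +x edge at y = -60 and 60 mm, face at x = 60 mm; an end stop (44 mm wide, centred at x = 8 mm) at its +y end, face at y = 110 mm. Origin at the centre of the underside
- corner (a point): point on the black plate's top face (6 mm above the table) where the planes of the stop faces meet; axes as the plate's. The side stops' faces lie at x = 0 (facing -x), the end stop's at y = 0 (facing -y). A tray fully home lies lengthwise along y with its centre at x = -52, y = -105 mm
- reject_bin: blue plastic bin of reject nuts, 270 by 210 by 80 mm high, loose, 1.6 kg: leave alone. Origin at the centre of the underside
- oil: yellow oil bottle with a red cap, 52 mm diameter, 150 mm high, bystander; origin at the centre of the underside
- cup: small steel cup, 56 mm diameter, 85 mm high, bystander; origin at the centre of the underside
Mind the look-alikes: they are no part of the job. What is shaped like the nut3 but brown, green or purple is not meant.

How it is judged:
On the way, in this order (a step that is already met when the one before it is completed fails the run):
1. the tray is carried clear of the table (over 60 mm), upright, with all three nuts on it (x of nut1 in the frame of tray between -0.105 and 0.105 m and y of nut1 in the frame of tray between -0.052 and 0.052 m and z of nut1 in the frame of tray between -0.01 and 0.06 m and x of nut2 in the frame of tray between -0.105 and 0.105 m and y of nut2 in the frame of tray between -0.052 and 0.052 m and z of nut2 in the frame of tray between -0.01 and 0.06 m and x of nut3 in the frame of tray between -0.105 and 0.105 m and y of nut3 in the frame of tray between -0.052 and 0.052 m and z of nut3 in the frame of tray between -0.01 and 0.06 m and height (world z) of tray above 0.06 m and angle between tray's own z axis and vertical below 0.3 rad), for 0.2 s.
2. all three nuts lie at rest in the red basket while the tray is still held clear of the table (over 30 mm) (x of nut1 in the frame of basket between -0.135 and 0.135 m and y of nut1 in the frame of basket between -0.105 and 0.105 m and z of each of nut1, nut2, nut3 in the frame of basket below 0.075 m and linear speed of each of nut1, nut2, nut3 below 0.05 m/s and x of nut2 in the frame of basket between -0.135 and 0.135 m and y of nut2 in the frame of basket between -0.105 and 0.105 m and x of nut3 in the frame of basket between -0.135 and 0.135 m and y of nut3 in the frame of basket between -0.105 and 0.105 m and height (world z) of tray above 0.03 m), for 0.2 s.
At the end, for the whole second after the job is handed in: all three nuts lie at rest in the red basket; the tray rests flat on the black plate, lengthwise along the side stops, no more than 3.5 mm off the side stops and the end stop and within 2 degrees (0.035 rad) of parallel to them, at rest and released (x of nut1 in the frame of basket between -0.135 and 0.135 m and y of nut1 in the frame of basket between -0.105 and 0.105 m and z of each of nut1, nut2, nut3 in the frame of basket below 0.075 m and linear speed of each of nut1, nut2, nut3 below 0.05 m/s and x of nut2 in the frame of basket between -0.135 and 0.135 m and y of nut2 in the frame of basket between -0.105 and 0.105 m and x of nut3 in the frame of basket between -0.135 and 0.135 m and y of nut3 in the frame of basket between -0.105 and 0.105 m and x of tray in the frame of corner between -0.0555 and -0.05 m and y of tray in the frame of corner between -0.1085 and -0.103 m and angle between the x axis of tray and the y axis of corner, either way round below 0.035 rad and angle between tray's own z axis and vertical below 0.035 rad and height (world z) of tray below 0.01 m and linear speed of tray below 0.01 m/s); the robot touches nothing.
It fails at once if the red basket or the blue reject bin is shifted by more than 30 mm or tipped (distance of any of basket, reject_bin from where it was at the start of the episode above 0.03 m or angle between any of basket, reject_bin's own z axis and vertical above 0.35 rad).
It fails at once if the oil bottle or the cup is shifted by more than 30 mm or tipped over (distance of any of oil, cup from where it was at the start of the episode above 0.03 m or angle between any of oil, cup's own z axis and vertical above 0.35 rad).
It fails at once if a nut is pressed by the gripper's fingers (over 2 N) (contact force between the fingers and nut1 above 2 N or contact force between the fingers and nut2 above 2 N or contact force between the fingers and nut3 above 2 N).
It fails at once if a nut moves faster than 2.6 m/s (poured from a height or flung) (linear speed of any of nut1, nut2, nut3 above 2.6 m/s).
It also fails if it takes over 58 s, if anything falls off the work surface, if the arm or the gripper's body presses on something with over 40 N, if the wrist force passes 120 N, or if a joint passes its speed limit or range.

## Working session

There is one attempt and no reset: what is moved stays moved. The work goes in short steps, Python scripts to look and compute and a tool call to move; the robot and the scene stay as the last step left them, time stands still between calls to the robot, and variables do not carry over. Pictures are saved under pics/ and viewed, at most 10 in all, crops included, and the job is handed in when it is done.

Besides the shell and the picture viewer there is one more tool, called after "Call:" in YAML: its name, and indented under it one key for each argument. servo_tool: Moves the arm, as the interface text tells. Its arguments: {"type":"object","properties":{"steps":{"type":"array","items":{"type":"object","properties":{"dx":{"type":"number"},"dy":{"type":"number"},"dz":{"type":"number"},"wx":{"type":"number"},"wy":{"type":"number"},"wz":{"type":"number"}}}},"jaw":{"type":"number"}},"required":["steps"]}

```bash
mkdir -p pics; cat > h.py <<'E'
from bench import ctrl, vision, workorder
import numpy as np, cv2, pickle
def cam(n,save=None):
    c=vision.camera(n)
    if save: cv2.imwrite(f'pics/{save}.png',c['frame'][:,:,::-1])
    return c
def K(c):
    f=200/np.tan(np.radians(c['vfov'])/2)
    return np.array([[f,0,c['cx']],[0,f,c['cy']],[0,0,1.]])
F=np.diag([1,-1,-1.,1])
def proj(c,P):
    T=F@np.array(c['camera_from_world']); r,_=cv2.Rodrigues(T[:3,:3])
    return cv2.projectPoints(np.array(P,float).reshape(-1,1,3),r,T[:3,3],K(c),np.array(c['D'],float))[0].reshape(-1,2)
def onz(c,uv,z):
    T=F@np.array(c['camera_from_world']); n=cv2.undistortPoints(np.array(uv,float).reshape(-1,1,2),K(c),np.array(c['D'],float)).reshape(-1,2)
    R=T[:3,:3]; o=-R.T@T[:3,3]; d=np.c_[n,np.ones(len(n))]@R
    return o+d*((z-o[2])/d[:,2])[:,None]
E
python3 - <<'E'
from h import *
for n in ['scene','side']:
    c=cam(n,n+'0'); pickle.dump(c,open(n+'0.pkl','wb')); T=np.array(c['camera_from_world']); print(n,c['vfov'],-T[:3,:3].T@T[:3,3],c['D'])
print(ctrl.get_obs())
E
```

```text
scene 42.90573655045798 [ 1.06986959 -0.49359028  1.11266542] [-0.15912313  0.          0.          0.          0.        ]
side 55.99426231725967 [0.28252429 0.60785161 0.66990923] [-0.0411696  0.         0.         0.         0.       ]
{'time_s': 0.1, 'q': array([-2.06302358e-01,  1.81491998e-01,  1.60790378e+00, -5.90952989e-06,
        1.35377052e+00, -2.06329954e-01]), 'dq': array([-0.00086975, -0.00055568, -0.00083674,  0.00114709, -0.00019803,
       -0.0002224 ]), 'joint_efforts': array([-2.02498759e-04, -4.45872438e+01, -3.52238703e+01, -4.27332343e-04,
        4.16999465e-03,  3.20961749e-05]), 'eef_pos': array([5.74512646e-01, 1.16262894e-04, 2.30462073e-01]), 'eef_rot': array([-6.56963313e-04,  7.07096354e-01,  7.07116771e-01, -4.33007111e-04]), 'wrist_force': array([-0.48790789,  0.37536755,  0.54321804]), 'torque': array([ 0.00453364,  0.00568523, -0.09775831]), 'grasp_force': 0.0, 'opening': 1.001663437049227}
```

View pics/scene0.png

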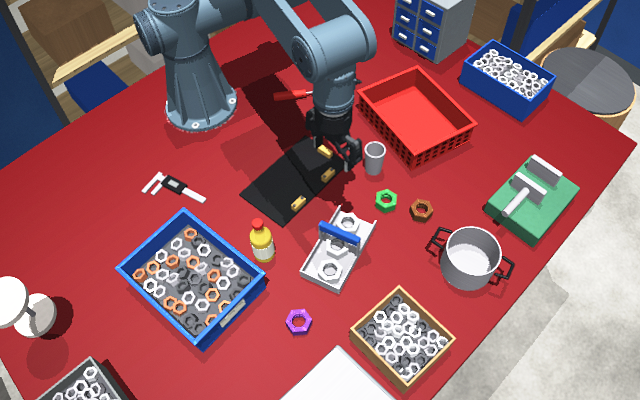

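View pics/side0.png

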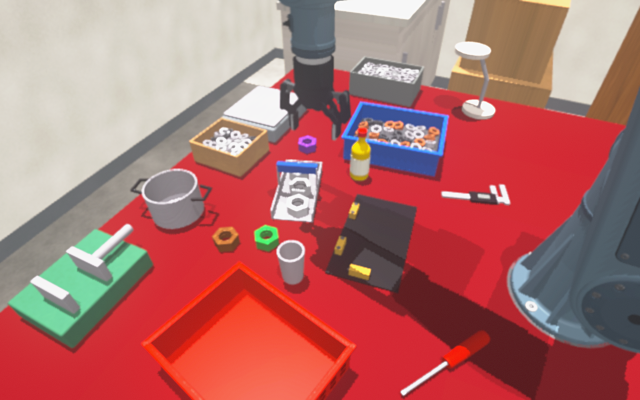

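The scene view shows the tray at about (338,248) with its blue bar at (338,233), the red basket at (417,115), the plate at (295,180), the cup at (374,158), the oil bottle at (261,242) and the blue bin at (192,277). Single nuts at (386,199) green, (421,209) brown and (299,321) purple are decoys, and the boxed nuts are not meant either. The three nuts meant are the aluminium ones on the tray. One enlarged crop will confirm this.

```bash
python3 - <<'E'
import cv2,numpy as np
a=cv2.imread('pics/scene0.png')[130:300,230:400]; b=cv2.imread('pics/side0.png')[140:290,265:425]
a=cv2.resize(a,(400,400),interpolation=cv2.INTER_CUBIC); b=cv2.resize(b,(400,375),interpolation=cv2.INTER_CUBIC); b=np.vstack([b,np.zeros((25,400,3),np.uint8)])
cv2.imwrite('pics/crop1.png',np.hstack([a,b]))
E
```

```text
(no output)
```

View pics/crop1.png

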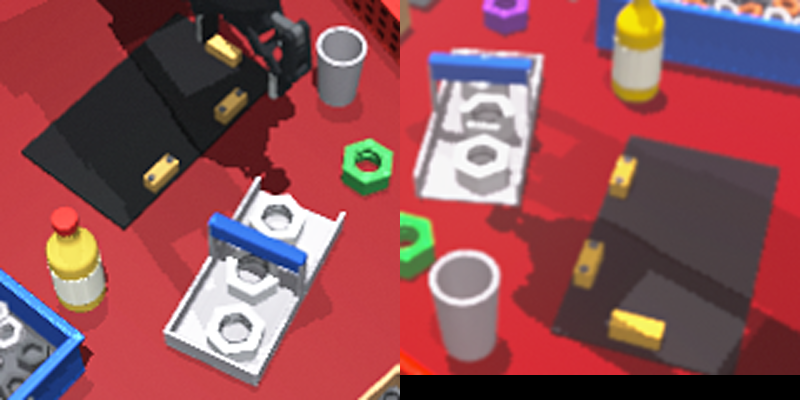

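The crop confirms it: three aluminium nuts on the tray, with the open end towards the cup and basket (upper right in scene). Next I fit the poses by silhouette.

```bash
cat > fit.py <<'E'
from h import *
from scipy.optimize import minimize, least_squares
def box(c,h): 
    return np.array([[c[0]+a*h[0],c[1]+b*h[1],c[2]+d*h[2]] for a in(-1,1) for b in(-1,1) for d in(-1,1)])
def tf(P,p,z=0): 
    c,s=np.cos(p[2]),np.sin(p[2]); return P@np.array([[c,s,0],[-s,c,0],[0,0,1]])+[p[0],p[1],z]
def mask(c,lo,hi,win):
    h=cv2.cvtColor(c['frame'],cv2.COLOR_RGB2HSV); m=cv2.inRange(h,np.array(lo),np.array(hi)); w=np.zeros_like(m); x0,y0,x1,y1=win; w[y0:y1,x0:x1]=m[y0:y1,x0:x1]; return w>0
def render(c,boxes,p):
    m=np.zeros((1600,2560),np.uint8)
    for B in boxes:
        uv=proj(c,tf(B,p)); h=cv2.convexHull(((uv+.5)*4).astype(np.int32)); cv2.fillConvexPoly(m,h,255)
    return cv2.resize(m,(640,400),interpolation=cv2.INTER_AREA)/255.
def fit(cams,masks,boxes,p0,sc=(.02,.02,.15)):
    f=lambda q:sum(np.abs(render(c,boxes,p0+q*np.array(sc))-cv2.GaussianBlur(m.astype(float),(1,1),0)).sum()/m.sum() for c,m in zip(cams,masks))
    b=None;q=np.zeros(3)
    for s in(1,.4,.15):
        r=minimize(f,q,method='Nelder-Mead',options=dict(initial_simplex=q+np.vstack([np.zeros(3),np.eye(3)*s]),xatol=1e-3,fatol=1e-4)); q=r.x
    return p0+q*np.array(sc),r.fun
BAR=[box((0,0,.085),(.008,.052,.013))]
ST=[box((.068,-.06,.015),(.008,.020,.009)),box((.068,.06,.015),(.008,.020,.009)),box((.008,.118,.015),(.022,.008,.009))]
E
python3 - <<'E'
from fit import *
S=pickle.load(open('scene0.pkl','rb'));D=pickle.load(open('side0.pkl','rb'))
print('barpts',onz(S,[[320,223],[359,240]],.098), onz(D,[[277,166],[318,168]],.085))
print('stops',onz(S,[[298,203],[328,175],[324,151]],.024), onz(D,[[353,210],[340,244],[360,271]],.024))
u=[[358,100],[418,66],[476,123],[412,163]]
print('rim scene',onz(S,u,.08)); print('rim side',onz(D,[[240,267],[353,348],[148,348]],.08))
print('cup',onz(S,[[374,152]],.085),onz(D,[[291,248]],.085)); print('oil',onz(S,[[257,224]],.15),onz(D,[[362,132]],.15))
print('bin',onz(S,[[116,268],[184,209],[270,275],[204,348]],.08))
ms=mask(S,(100,120,50),(130,255,255),(312,215,368,252)); md=mask(D,(100,120,50),(130,255,255),(268,155,325,178)); 
print(ms.sum(),md.sum())
a,b=onz(S,[[320,223],[359,240]],.098); c=(a+b)/2; d=b-a
yaw=np.arctan2(d[1],d[0])-np.pi/2
print('yaw0',yaw)
print('bar',fit([S,D],[ms,md],BAR,np.array([c[0],c[1],yaw])))
a=onz(S,[[298,203],[328,175],[324,151]],.024); d=a[1]-a[0]; yaw=np.arctan2(d[1],d[0])-np.pi/2
p=(a[0]+a[1])/2; c,s=np.cos(yaw),np.sin(yaw); p0=np.array([p[0]-.068*c,p[1]-.068*s,yaw])
ms=mask(S,(15,100,60),(32,255,255),(285,135,345,215)); md=mask(D,(15,100,60),(32,255,255),(330,195,380,285)); print(ms.sum(),md.sum(),p0)
for cs,mm in (([S,D],[ms,md]),([D],[md])): print('plate',fit(cs,mm,ST,p0))
E
```

```text
barpts [[ 0.61101824 -0.07720122  0.098     ]
 [ 0.70650439 -0.04566598  0.098     ]] [[ 0.70529928 -0.04177918  0.085     ]
 [ 0.60615909 -0.07727624  0.085     ]]
stops [[ 0.49442954 -0.04512655  0.024     ]
 [ 0.48491658  0.07260458  0.024     ]
 [ 0.41812682  0.12292553  0.024     ]] [[ 0.490034   -0.03088345  0.024     ]
 [ 0.4772732   0.08410273  0.024     ]
 [ 0.41039282  0.13578709  0.024     ]]
rim scene [[0.38548649 0.29095631 0.08      ]
 [0.41317892 0.52710652 0.08      ]
 [0.67554654 0.46106801 0.08      ]
 [0.64034769 0.22455192 0.08      ]]
rim side [[0.6151129  0.26445115 0.08      ]
 [0.35615333 0.32640448 0.08      ]
 [0.66091089 0.46762454 0.08      ]]
cup [[0.5489402  0.17840442 0.085     ]] [[0.5449318  0.18423813 0.085     ]]
oil [[ 0.5378842  -0.19981561  0.15      ]] [[ 0.53098498 -0.18361142  0.15      ]]
bin [[ 0.35805999 -0.49302027  0.08      ]
 [ 0.33892113 -0.2797579   0.08      ]
 [ 0.6220346  -0.24427302  0.08      ]
 [ 0.65249313 -0.45584962  0.08      ]]
422 360
yaw0 -1.2518144669869644
bar (array([ 0.65594057, -0.05935289, -1.22482895]), np.float64(0.6177131410752822))
372 537 [0.42189397 0.00826231 0.08062723]
plate (array([0.41674704, 0.01185168, 0.09438913]), np.float64(0.4186446477431604))
plate (array([0.41713504, 0.01304214, 0.10118354]), np.float64(0.1469602366086099))
```

Call:
servo_tool:
  jaw: 1
  steps:
    - {"dx":0.16,"dy":-0.12,"wz":-0.039}
    - {"dx":0.33,"dy":-0.24,"wz":-0.078}
    - {"dx":0.49,"dy":-0.36,"wz":-0.117}
    - {"dx":0.65,"dy":-0.48,"wz":-0.156}
    - {"dx":0.81,"dy":-0.59,"wz":-0.195}

```text
$.steps[0]: bad value
```

Call:
servo_tool:
  steps:
    - {"wz":-0.039}
    - {"wz":-0.078}
    - {"wz":-0.117,"dz":-0.1}
    - {"wz":-0.156,"dz":-0.2}
    - {"wz":-0.198,"dz":-0.3}

```text
$.steps[0]: bad value
```

```bash
python3 - <<'E'
from fit import *
c=cam('wrist','w1'); S=cam('scene','scene1'); D=cam('side','side1')
pickle.dump((c,S,D),open('c1.pkl','wb'))
ms=mask(S,(15,100,60),(32,255,255),(285,135,345,215)); md=mask(D,(15,100,60),(32,255,255),(330,195,380,285)); print(ms.sum(),md.sum())
p0=np.array([.417,.0125,.1])
for cs,mm in (([S,D],[ms,md]),([D],[md]),([S],[ms])): print('plate',fit(cs,mm,ST,p0))
o=ctrl.get_obs(); print(o['time_s'],o['eef_pos'],o['eef_rot'],o['q'])
im=np.hstack([c['frame'],S['frame'][100:300,200:360].repeat(2,0).repeat(2,1)])
cv2.imwrite('pics/m1.png',cv2.resize(im,(800,int(400*800/im.shape[1])),interpolation=cv2.INTER_AREA)[:,:,::-1])
E
```

```text
372 536
plate (array([0.41656226, 0.01166956, 0.09642903]), np.float64(0.408686249335234))
plate (array([0.41674852, 0.01295269, 0.09837523]), np.float64(0.14618086040386302))
plate (array([0.41650642, 0.01116779, 0.09292268]), np.float64(0.2254901960784314))
0.25 [5.74757984e-01 8.06027943e-05 2.30863135e-01] [-3.55178100e-04  7.07096457e-01  7.07116979e-01 -2.28372484e-04] [-2.06282015e-01  1.81180159e-01  1.60743698e+00  6.63909758e-06
  1.35382002e+00 -2.06312469e-01]
```

View pics/m1.png

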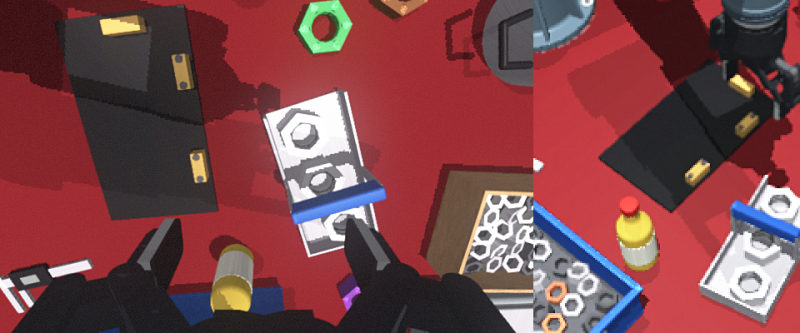

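The wrist view shows the tray with its bar at (340,200) and the plate with its three stops at upper left. The rows seem to need all six numbers.

Call:
servo_tool:
  jaw: 1
  steps:
    - {"dx":0.16,"dy":-0.12,"dz":0,"wx":0,"wy":0,"wz":-0.039}
    - {"dx":0.33,"dy":-0.24,"dz":0,"wx":0,"wy":0,"wz":-0.078}
    - {"dx":0.49,"dy":-0.36,"dz":0,"wx":0,"wy":0,"wz":-0.117}
    - {"dx":0.65,"dy":-0.48,"dz":0,"wx":0,"wy":0,"wz":-0.156}
    - {"dx":0.81,"dy":-0.59,"dz":0,"wx":0,"wy":0,"wz":-0.195}

```text
time_s: 0.67
eef_pos: [0.6566, -0.0596, 0.231]
eef_rot: [-0.0, 0.889, 0.458, -0.0]
wrist_force: [0.0, 0.3, 0.1]
opening: 1.001
grasp_force: 0.0
```

Call:
servo_tool:
  steps:
    - {"dx":0,"dy":0,"dz":0,"wx":0,"wy":0,"wz":-0.039}
    - {"dx":0,"dy":0,"dz":0,"wx":0,"wy":0,"wz":-0.078}
    - {"dx":0,"dy":0,"dz":-0.1,"wx":0,"wy":0,"wz":-0.117}
    - {"dx":0,"dy":0,"dz":-0.2,"wx":0,"wy":0,"wz":-0.156}
    - {"dx":0,"dy":0,"dz":-0.3,"wx":0,"wy":0,"wz":-0.198}

```text
time_s: 1.08
eef_pos: [0.6561, -0.059, 0.2008]
eef_rot: [0.0, 0.986, 0.168, 0.0]
wrist_force: [-0.1, -0.3, -0.9]
opening: 0.998
grasp_force: 0.0
```

```bash
python3 - <<'E'
from fit import *
c0,S0,D0=pickle.load(open('c1.pkl','rb'))
md0=mask(D0,(100,120,50),(130,255,255),(268,155,325,178)); mw=mask(c0,(100,120,50),(130,255,255),(320,200,480,280)); print(md0.sum(),mw.sum())
p0=np.array([.656,-.059,-1.235])
for cs,mm in (([D0,c0],[md0,mw]),([c0],[mw]),([D0],[md0])): print('bar',fit(cs,mm,BAR,p0))
mw=mask(c0,(15,100,60),(32,255,255),(80,10,260,225)); print('plate wrist',fit([c0],[mw],ST,np.array([.4167,.0125,.097])))
c=cam('wrist','w2'); o=ctrl.get_obs(); print(o['time_s'],o['eef_pos'],o['eef_rot'],o['q'],o['opening'])
pts=proj(c,tf(np.array([[0,-.052,.098],[0,.052,.098],[0,0,.098]]),p0)); print(pts)
E
```

```text
360 2073
bar (array([ 0.65549653, -0.06132373, -1.27964616]), np.float64(1.0196321519442315))
bar (array([ 0.65420562, -0.0603786 , -1.2950517 ]), np.float64(0.6262818875741324))
bar (array([ 0.65585094, -0.06064146, -1.26988576]), np.float64(0.3773311546840958))
plate wrist (array([0.41564614, 0.0105508 , 0.09881428]), np.float64(0.1435946927790724))
1.1333 [ 0.65474518 -0.05869708  0.19808303] [-8.34479890e-04  9.86476201e-01  1.63893002e-01 -1.75860019e-03] [-2.69598514e-01  3.90844723e-01  1.41209345e+00  3.52384838e-05
  1.34254742e+00  9.71917673e-01] 0.9980057817774091
[[315.20431337 256.37145474]
 [315.5467337  125.11460535]
 [315.36385059 194.94084975]]
```

View pics/w2.png

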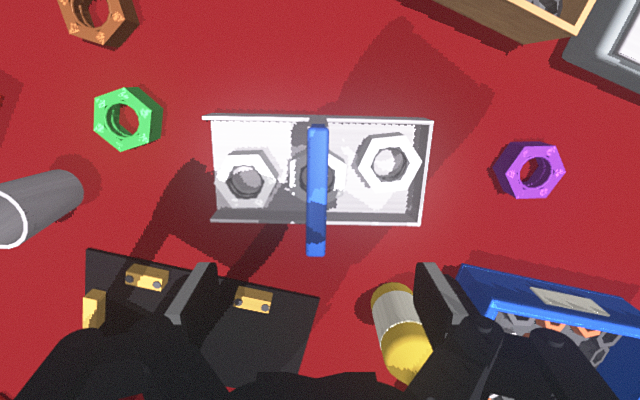

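The wrist view shows the bar at (316,125)–(316,256), on the prediction and centred between the fingers, so I descend and grip.

Call:
servo_tool:
  steps:
    - {"dx":0,"dy":0,"dz":-0.16,"wx":0,"wy":0,"wz":0}
    - {"dx":0,"dy":0,"dz":-0.32,"wx":0,"wy":0,"wz":0}
    - {"dx":0,"dy":0,"dz":-0.48,"wx":0,"wy":0,"wz":0}
    - {"dx":0,"dy":0,"dz":-0.64,"wx":0,"wy":0,"wz":0}
    - {"dx":0,"dy":0,"dz":-0.8,"wx":0,"wy":0,"wz":0}

```text
time_s: 1.55
eef_pos: [0.656, -0.059, 0.1207]
eef_rot: [-0.0, 0.985, 0.172, 0.0]
wrist_force: [0.0, 0.9, -0.6]
opening: 1.0
grasp_force: 0.0
```

Call:
servo_tool:
  steps:
    - {"dx":0,"dy":0,"dz":-0.15,"wx":0,"wy":0,"wz":0}
    - {"dx":0,"dy":0,"dz":-0.28,"wx":0,"wy":0,"wz":0}
    - {"dx":0,"dy":0,"dz":-0.4,"wx":0,"wy":0,"wz":0}
    - {"dx":0,"dy":0,"dz":-0.5,"wx":0,"wy":0,"wz":0}
    - {"dx":0,"dy":0,"dz":-0.53,"wx":0,"wy":0,"wz":0}

```text
time_s: 1.97
eef_pos: [0.655, -0.0587, 0.0663]
eef_rot: [-0.001, 0.985, 0.171, -0.001]
wrist_force: [0.4, -0.2, -0.3]
opening: 0.999
grasp_force: 0.0
```

Call:
servo_tool:
  jaw: 0
  steps:
    - {"dx":0,"dy":0,"dz":0,"wx":0,"wy":0,"wz":0}
    - {"dx":0,"dy":0,"dz":0,"wx":0,"wy":0,"wz":0}
    - {"dx":0,"dy":0,"dz":0,"wx":0,"wy":0,"wz":0}
    - {"dx":0,"dy":0,"dz":0,"wx":0,"wy":0,"wz":0}
    - {"dx":0,"dy":0,"dz":0,"wx":0,"wy":0,"wz":0}

```text
time_s: 2.38
eef_pos: [0.6565, -0.0591, 0.0692]
eef_rot: [0.0, 0.985, 0.171, 0.001]
wrist_force: [0.2, -0.7, -0.5]
opening: 0.295
grasp_force: 0.0
```

Call:
servo_tool:
  steps:
    - {"dx":0,"dy":0,"dz":0,"wx":0,"wy":0,"wz":0}
    - {"dx":0,"dy":0,"dz":0,"wx":0,"wy":0,"wz":0}
    - {"dx":0,"dy":0,"dz":0,"wx":0,"wy":0,"wz":0}
    - {"dx":0,"dy":0,"dz":0,"wx":0,"wy":0,"wz":0}
    - {"dx":0,"dy":0,"dz":0,"wx":0,"wy":0,"wz":0}

```text
time_s: 2.8
eef_pos: [0.6566, -0.0593, 0.0692]
eef_rot: [0.0, 0.985, 0.171, 0.001]
wrist_force: [-0.6, -1.3, 5.1]
opening: 0.178
grasp_force: 60.6
```

Call:
servo_tool:
  steps:
    - {"dx":0,"dy":0,"dz":0.05,"wx":0,"wy":0,"wz":0}
    - {"dx":0,"dy":0,"dz":0.15,"wx":0.006,"wy":0.002,"wz":0}
    - {"dx":0,"dy":0,"dz":0.28,"wx":0.014,"wy":0.005,"wz":0}
    - {"dx":0,"dy":0,"dz":0.42,"wx":0.024,"wy":0.008,"wz":0}
    - {"dx":0,"dy":0,"dz":0.56,"wx":0.036,"wy":0.0126,"wz":0}

```text
time_s: 3.22
eef_pos: [0.6542, -0.0578, 0.1228]
eef_rot: [-0.061, 0.983, 0.171, -0.012]
wrist_force: [-0.0, 0.7, -7.1]
opening: 0.174
grasp_force: 59.1
```

Call:
servo_tool:
  steps:
    - {"dx":0,"dy":0,"dz":0.16,"wx":0,"wy":0,"wz":0}
    - {"dx":0,"dy":0,"dz":0.34,"wx":0,"wy":0,"wz":0}
    - {"dx":0,"dy":0,"dz":0.52,"wx":0,"wy":0,"wz":0}
    - {"dx":0,"dy":0,"dz":0.7,"wx":0,"wy":0,"wz":0}
    - {"dx":0,"dy":0,"dz":0.84,"wx":0,"wy":0,"wz":0}

```text
time_s: 3.63
eef_pos: [0.6552, -0.0586, 0.2079]
eef_rot: [-0.06, 0.984, 0.17, -0.011]
wrist_force: [0.4, -0.4, -5.7]
opening: 0.174
grasp_force: 59.2
```

Call:
servo_tool:
  steps:
    - {"dx":0,"dy":0,"dz":0.08,"wx":0,"wy":0,"wz":0}
    - {"dx":0,"dy":0,"dz":0.13,"wx":0,"wy":0,"wz":0}
    - {"dx":0,"dy":0,"dz":0.15,"wx":0,"wy":0,"wz":0}
    - {"dx":0,"dy":0,"dz":0.15,"wx":0,"wy":0,"wz":0}
    - {"dx":0,"dy":0,"dz":0.15,"wx":0,"wy":0,"wz":0}

```text
time_s: 4.05
eef_pos: [0.6554, -0.0588, 0.222]
eef_rot: [-0.06, 0.984, 0.17, -0.011]
wrist_force: [0.1, -0.6, -7.0]
opening: 0.176
grasp_force: 59.2
```

```bash
python3 - <<'E'
from h import *
c=cam('wrist'); S=cam('scene'); pickle.dump((c,S),open('c2.pkl','wb'))
im=np.hstack([c['frame'],S['frame'][:,100:600]]);cv2.imwrite('pics/m2.png',cv2.resize(im,None,fx=.7,fy=.7,interpolation=cv2.INTER_AREA)[:,:,::-1])
o=ctrl.get_obs(); print(o['time_s'],o['eef_pos'],o['eef_rot'],o['q'],o['wrist_force'],o['torque'])
E
```

```text
4.15 [ 0.65542105 -0.05881805  0.22196609] [-0.05954861  0.98352396  0.17034735 -0.01078694] [-0.31645085  0.40926076  1.34286369  0.09558758  1.46511257  0.89765592] [-0.9730304   1.04609913 -6.35700949] [-0.2517036  -0.09498551 -0.01584172]
```

View pics/m2.png

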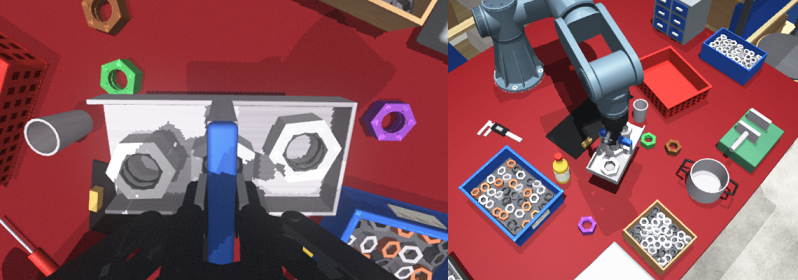

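The wrist view shows all three nuts on the lifted tray. I carry it over the basket, keeping it tilted slightly back.

Call:
servo_tool:
  steps:
    - {"dx":-0.01,"dy":0.03,"dz":0,"wx":0,"wy":0,"wz":0}
    - {"dx":-0.035,"dy":0.1,"dz":0,"wx":0,"wy":0,"wz":0}
    - {"dx":-0.07,"dy":0.21,"dz":0,"wx":0,"wy":0,"wz":0}
    - {"dx":-0.13,"dy":0.36,"dz":0,"wx":0,"wy":0,"wz":0}
    - {"dx":-0.19,"dy":0.54,"dz":0,"wx":0,"wy":0,"wz":0}

```text
time_s: 4.57
eef_pos: [0.6363, -0.0036, 0.2232]
eef_rot: [-0.059, 0.984, 0.17, -0.01]
wrist_force: [0.3, 0.4, -6.8]
opening: 0.179
grasp_force: 59.2
```

Call:
servo_tool:
  steps:
    - {"dx":-0.063,"dy":0.18,"dz":0,"wx":0,"wy":0,"wz":-0.005}
    - {"dx":-0.127,"dy":0.36,"dz":0,"wx":0,"wy":0,"wz":-0.012}
    - {"dx":-0.19,"dy":0.54,"dz":0,"wx":0,"wy":0,"wz":-0.02}
    - {"dx":-0.253,"dy":0.72,"dz":0,"wx":0,"wy":0,"wz":-0.03}
    - {"dx":-0.317,"dy":0.9,"dz":0,"wx":0,"wy":0,"wz":-0.039}

```text
time_s: 4.98
eef_pos: [0.6039, 0.0879, 0.2235]
eef_rot: [-0.06, 0.992, 0.11, -0.006]
wrist_force: [-0.0, 0.3, -6.6]
opening: 0.176
grasp_force: 59.2
```

Call:
servo_tool:
  steps:
    - {"dx":-0.063,"dy":0.18,"dz":0,"wx":0,"wy":0,"wz":-0.009}
    - {"dx":-0.127,"dy":0.36,"dz":0,"wx":0,"wy":0,"wz":-0.018}
    - {"dx":-0.19,"dy":0.54,"dz":0,"wx":0,"wy":0,"wz":-0.027}
    - {"dx":-0.253,"dy":0.72,"dz":0,"wx":0,"wy":0,"wz":-0.034}
    - {"dx":-0.317,"dy":0.9,"dz":0,"wx":0,"wy":0,"wz":-0.039}

```text
time_s: 5.4
eef_pos: [0.5718, 0.1777, 0.2235]
eef_rot: [-0.06, 0.997, 0.049, -0.003]
wrist_force: [0.1, 0.3, -6.2]
opening: 0.172
grasp_force: 59.2
```

Call:
servo_tool:
  steps:
    - {"dx":-0.063,"dy":0.18,"dz":0,"wx":0,"wy":0,"wz":0}
    - {"dx":-0.127,"dy":0.36,"dz":0,"wx":0,"wy":0,"wz":0}
    - {"dx":-0.19,"dy":0.54,"dz":0,"wx":0,"wy":0,"wz":0}
    - {"dx":-0.253,"dy":0.72,"dz":0,"wx":0,"wy":0,"wz":0}
    - {"dx":-0.317,"dy":0.9,"dz":0,"wx":0,"wy":0,"wz":0}

```text
time_s: 5.82
eef_pos: [0.5398, 0.2675, 0.2235]
eef_rot: [-0.06, 0.997, 0.05, -0.003]
wrist_force: [0.6, -1.1, -6.9]
opening: 0.172
grasp_force: 59.3
```

Call:
servo_tool:
  steps:
    - {"dx":-0.05,"dy":0.15,"dz":0,"wx":0,"wy":0,"wz":0}
    - {"dx":-0.09,"dy":0.26,"dz":0,"wx":0,"wy":0,"wz":0}
    - {"dx":-0.12,"dy":0.34,"dz":0,"wx":0,"wy":0,"wz":0}
    - {"dx":-0.13,"dy":0.38,"dz":0,"wx":0,"wy":0,"wz":0}
    - {"dx":-0.14,"dy":0.4,"dz":0,"wx":0,"wy":0,"wz":0}

```text
time_s: 6.23
eef_pos: [0.5274, 0.3057, 0.2234]
eef_rot: [-0.06, 0.997, 0.049, -0.003]
wrist_force: [-0.5, -0.0, -7.3]
opening: 0.176
grasp_force: 59.2
```

```bash
python3 - <<'E'
from h import *
c=cam('wrist'); S=cam('scene'); pickle.dump((c,S),open('c3.pkl','wb'))
im=np.hstack([c['frame'],S['frame'][:,100:600]]);cv2.imwrite('pics/m3.png',cv2.resize(im,None,fx=.7,fy=.7,interpolation=cv2.INTER_AREA)[:,:,::-1])
o=ctrl.get_obs(); print(o['time_s'],o['eef_pos'],o['eef_rot'],o['q'],o['wrist_force'])
E
```

```text
6.3333 [0.52779678 0.30492168 0.2232222 ] [-0.05968392  0.99701309  0.04894842 -0.00260556] [0.26632369 0.23293372 1.5665687  0.12147127 1.32310291 1.71031246] [-0.31303407 -0.13662048 -6.60008382]
```

View pics/m3.png

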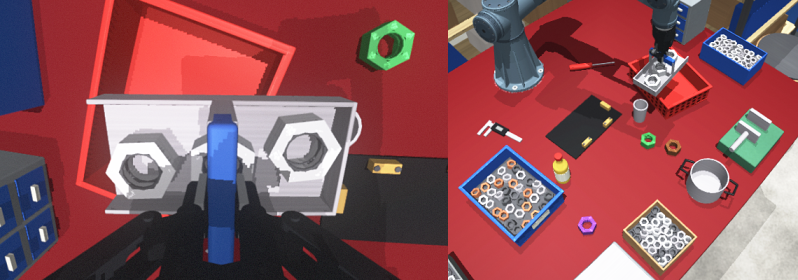

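The wrist view shows the tray over the basket with its open end (left, about x=95) inside the far rim and the nuts aboard. Now I tip it.

Call:
servo_tool:
  steps:
    - {"dx":0,"dy":0,"dz":0,"wx":-0.02,"wy":-0.002,"wz":0}
    - {"dx":0,"dy":0,"dz":0,"wx":-0.048,"wy":-0.005,"wz":0}
    - {"dx":0,"dy":0,"dz":0,"wx":-0.076,"wy":-0.0075,"wz":0}
    - {"dx":0,"dy":0,"dz":0,"wx":-0.104,"wy":-0.01,"wz":0}
    - {"dx":0,"dy":0,"dz":0,"wx":-0.13,"wy":-0.013,"wz":0}

```text
time_s: 6.75
eef_pos: [0.5289, 0.3047, 0.224]
eef_rot: [0.146, 0.988, 0.048, 0.009]
wrist_force: [-0.0, -1.2, -6.1]
opening: 0.174
grasp_force: 59.4
```

Call:
servo_tool:
  steps:
    - {"dx":0,"dy":0,"dz":0,"wx":-0.014,"wy":-0.0014,"wz":0}
    - {"dx":0,"dy":0,"dz":0,"wx":-0.028,"wy":-0.0028,"wz":0}
    - {"dx":0,"dy":0,"dz":0,"wx":-0.042,"wy":-0.004,"wz":0}
    - {"dx":0,"dy":0,"dz":0,"wx":-0.056,"wy":-0.0056,"wz":0}
    - {"dx":0,"dy":0,"dz":0,"wx":-0.07,"wy":-0.007,"wz":0}

```text
time_s: 7.17
eef_pos: [0.5285, 0.3049, 0.2231]
eef_rot: [0.253, 0.966, 0.047, 0.013]
wrist_force: [0.0, 0.4, -6.0]
opening: 0.174
grasp_force: 59.5
```

Call:
servo_tool:
  steps:
    - {"dx":0,"dy":0,"dz":0,"wx":-0.014,"wy":-0.0014,"wz":0}
    - {"dx":0,"dy":0,"dz":0,"wx":-0.028,"wy":-0.0028,"wz":0}
    - {"dx":0,"dy":0,"dz":0,"wx":-0.042,"wy":-0.004,"wz":0}
    - {"dx":0,"dy":0,"dz":0,"wx":-0.056,"wy":-0.0056,"wz":0}
    - {"dx":0,"dy":0,"dz":0,"wx":-0.07,"wy":-0.007,"wz":0}

```text
time_s: 7.58
eef_pos: [0.5286, 0.3049, 0.223]
eef_rot: [0.358, 0.933, 0.045, 0.018]
wrist_force: [-0.0, -0.6, -5.6]
opening: 0.179
grasp_force: 59.6
```

```bash
python3 - <<'E'
from h import *
c=cam('wrist'); S=cam('side'); 
im=np.hstack([c['frame'],S['frame'][:,100:600]]);cv2.imwrite('pics/m4.png',cv2.resize(im,None,fx=.7,fy=.7,interpolation=cv2.INTER_AREA)[:,:,::-1])
o=ctrl.get_obs(); print(o['time_s'],o['eef_pos'],o['eef_rot'],o['q'],o['wrist_force'])
E
```

```text
7.6833 [0.52785155 0.30523392 0.22151784] [0.35758865 0.93256852 0.04626076 0.01750039] [ 0.63230591  0.58469851  1.25716052 -0.61918229  1.69981389  2.1502862 ] [-0.5479299  -1.64946567 -6.33063356]
```

View pics/m4.png

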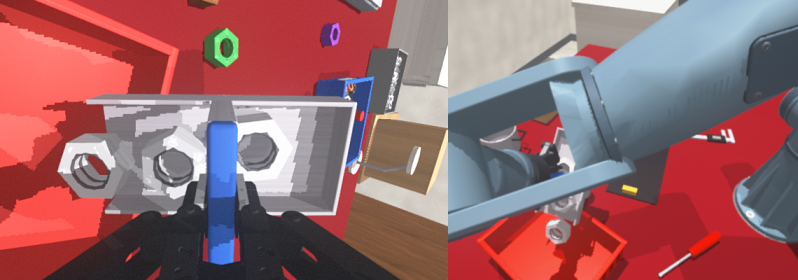

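The nuts are sliding off at about 42°, with the first already past the open end at (90,165). I hold the pose, then tip a little more.

Call:
servo_tool:
  steps:
    - {"dx":0,"dy":0,"dz":0,"wx":0,"wy":0,"wz":0}
    - {"dx":0,"dy":0,"dz":0,"wx":0,"wy":0,"wz":0}
    - {"dx":0,"dy":0,"dz":0,"wx":0,"wy":0,"wz":0}
    - {"dx":0,"dy":0,"dz":0,"wx":0,"wy":0,"wz":0}
    - {"dx":0,"dy":0,"dz":0,"wx":0,"wy":0,"wz":0}

```text
time_s: 8.1
eef_pos: [0.5283, 0.3049, 0.2242]
eef_rot: [0.357, 0.933, 0.045, 0.019]
wrist_force: [0.1, 0.6, -2.1]
opening: 0.175
grasp_force: 59.9
```

Call:
servo_tool:
  steps:
    - {"dx":0,"dy":0,"dz":0,"wx":-0.008,"wy":-0.001,"wz":0}
    - {"dx":0,"dy":0,"dz":0,"wx":-0.016,"wy":-0.002,"wz":0}
    - {"dx":0,"dy":0,"dz":0,"wx":-0.024,"wy":-0.002,"wz":0}
    - {"dx":0,"dy":0,"dz":0,"wx":-0.024,"wy":-0.002,"wz":0}
    - {"dx":0,"dy":0,"dz":0,"wx":-0.024,"wy":-0.002,"wz":0}

```text
time_s: 8.52
eef_pos: [0.5275, 0.3054, 0.2223]
eef_rot: [0.393, 0.918, 0.046, 0.019]
wrist_force: [-0.2, 0.8, -2.0]
opening: 0.178
grasp_force: 60.0
```

Call:
servo_tool:
  steps:
    - {"dx":0,"dy":0,"dz":0,"wx":0,"wy":0,"wz":0}
    - {"dx":0,"dy":0,"dz":0,"wx":0,"wy":0,"wz":0}
    - {"dx":0,"dy":0,"dz":0,"wx":0,"wy":0,"wz":0}
    - {"dx":0,"dy":0,"dz":0,"wx":0,"wy":0,"wz":0}
    - {"dx":0,"dy":0,"dz":0,"wx":0,"wy":0,"wz":0}

```text
time_s: 8.93
eef_pos: [0.528, 0.3049, 0.2235]
eef_rot: [0.393, 0.918, 0.045, 0.02]
wrist_force: [0.8, -0.2, -3.2]
opening: 0.176
grasp_force: 60.0
```

```bash
python3 - <<'E'
from h import *
c=cam('wrist'); S=cam('side'); 
im=np.hstack([c['frame'],S['frame'][:,100:600]]);cv2.imwrite('pics/m5.png',cv2.resize(im,None,fx=.7,fy=.7,interpolation=cv2.INTER_AREA)[:,:,::-1])
o=ctrl.get_obs(); print(o['time_s'],o['eef_pos'],o['eef_rot'],o['q'],o['wrist_force'])
E
```

```text
9.0333 [0.52796769 0.30495984 0.22342064] [0.39267229 0.9183426  0.04541101 0.0198291 ] [ 0.65276318  0.62256776  1.23100177 -0.67459911  1.74351614  2.16433601] [-0.60621693  0.18963055 -2.79859488]
```

View pics/m5.png

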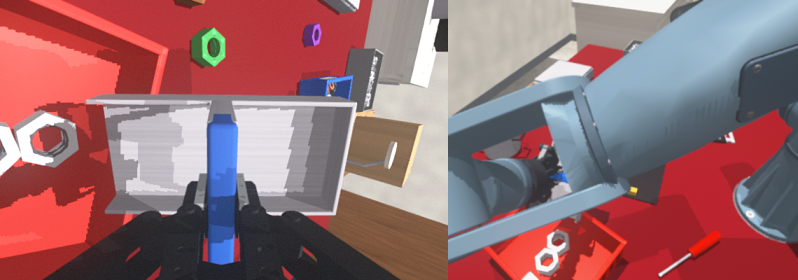

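The tray is empty and the side view shows three nuts in the basket, at about (545,250) in the composite. I level the tray while rising and carry it to the plate.

Call:
servo_tool:
  steps:
    - {"dx":0,"dy":0,"dz":0.06,"wx":0.02,"wy":0.002,"wz":0}
    - {"dx":0,"dy":0,"dz":0.12,"wx":0.048,"wy":0.005,"wz":0}
    - {"dx":0,"dy":0,"dz":0.18,"wx":0.076,"wy":0.0075,"wz":0}
    - {"dx":0,"dy":0,"dz":0.24,"wx":0.104,"wy":0.01,"wz":0}
    - {"dx":0,"dy":0,"dz":0.3,"wx":0.13,"wy":0.013,"wz":0}

```text
time_s: 9.45
eef_pos: [0.528, 0.3052, 0.2544]
eef_rot: [0.195, 0.979, 0.049, 0.011]
wrist_force: [0.0, -0.3, -3.6]
opening: 0.175
grasp_force: 59.9
```

Call:
servo_tool:
  steps:
    - {"dx":0,"dy":0,"dz":0,"wx":0.026,"wy":0.0025,"wz":0}
    - {"dx":0,"dy":0,"dz":0,"wx":0.052,"wy":0.005,"wz":0}
    - {"dx":-0.04,"dy":-0.1,"dz":0,"wx":0.078,"wy":0.0075,"wz":0}
    - {"dx":-0.1,"dy":-0.25,"dz":0,"wx":0.104,"wy":0.01,"wz":0}
    - {"dx":-0.16,"dy":-0.4,"dz":0,"wx":0.127,"wy":0.0125,"wz":0}

```text
time_s: 9.87
eef_pos: [0.5116, 0.2643, 0.2539]
eef_rot: [-0.003, 0.999, 0.05, 0.001]
wrist_force: [0.9, -0.5, -2.8]
opening: 0.18
grasp_force: 59.8
```

Call:
servo_tool:
  steps:
    - {"dx":-0.08,"dy":-0.2,"dz":0,"wx":0,"wy":0,"wz":0}
    - {"dx":-0.16,"dy":-0.4,"dz":0,"wx":0,"wy":0,"wz":0}
    - {"dx":-0.24,"dy":-0.6,"dz":0,"wx":0,"wy":0,"wz":0}
    - {"dx":-0.32,"dy":-0.8,"dz":0,"wx":0,"wy":0,"wz":0}
    - {"dx":-0.4,"dy":-1.0,"dz":0,"wx":0,"wy":0,"wz":0}

```text
time_s: 10.28
eef_pos: [0.471, 0.1636, 0.2534]
eef_rot: [-0.001, 0.999, 0.049, 0.0]
wrist_force: [0.6, 0.6, -3.5]
opening: 0.176
grasp_force: 59.8
```

Call:
servo_tool:
  steps:
    - {"dx":-0.08,"dy":-0.2,"dz":0,"wx":0,"wy":0,"wz":0}
    - {"dx":-0.16,"dy":-0.4,"dz":0,"wx":0,"wy":0,"wz":0}
    - {"dx":-0.24,"dy":-0.6,"dz":0,"wx":0,"wy":0,"wz":0}
    - {"dx":-0.32,"dy":-0.8,"dz":0,"wx":0,"wy":0,"wz":0}
    - {"dx":-0.4,"dy":-1.0,"dz":0,"wx":0,"wy":0,"wz":0}

```text
time_s: 10.7
eef_pos: [0.4309, 0.0638, 0.2534]
eef_rot: [-0.001, 0.999, 0.05, 0.0]
wrist_force: [0.5, -0.1, -3.3]
opening: 0.175
grasp_force: 59.8
```

Call:
servo_tool:
  steps:
    - {"dx":-0.08,"dy":-0.2,"dz":0,"wx":0,"wy":0,"wz":0}
    - {"dx":-0.16,"dy":-0.38,"dz":0,"wx":0,"wy":0,"wz":0}
    - {"dx":-0.22,"dy":-0.52,"dz":0,"wx":0,"wy":0,"wz":0}
    - {"dx":-0.26,"dy":-0.62,"dz":0,"wx":0,"wy":0,"wz":0}
    - {"dx":-0.27,"dy":-0.65,"dz":0,"wx":0,"wy":0,"wz":0}

```text
time_s: 11.12
eef_pos: [0.404, -0.0015, 0.2535]
eef_rot: [-0.001, 0.999, 0.049, -0.0]
wrist_force: [0.5, 0.9, -3.9]
opening: 0.176
grasp_force: 59.8
```

```bash
python3 - <<'E'
from fit import *
from scipy.spatial.transform import Rotation as R
w,S,D=cam('wrist'),cam('scene'),cam('side'); pickle.dump((w,S,D),open('c5.pkl','wb'))
o=ctrl.get_obs(); q=o['eef_rot']; r=R.from_quat(q[[1,2,3,0]]); a=.0985/2
print(o['time_s'],o['eef_pos'],q,o['wrist_force'],'corr',(R.from_quat([np.cos(a),np.sin(a),0,0])*r.inv()).as_rotvec()/np.pi)
b=w['frame'].copy()
g=tf(np.array([[.06,.11,.006],[.06,-.135,.006],[-.08,.11,.006],[-.08,-.135,.006]]),[.416,.0115,.0985])
ms=mask(S,(15,100,60),(32,255,255),(285,135,345,215)); mw=mask(w,(15,100,60),(32,255,255),(0,0,640,400)); md=mask(D,(15,100,60),(32,255,255),(330,195,380,285)); print(ms.sum(),md.sum(),mw.sum())
im=np.hstack([w['frame'],S['frame'][:,100:600]]);cv2.imwrite('pics/m6.png',cv2.resize(im,None,fx=.7,fy=.7,interpolation=cv2.INTER_AREA)[:,:,::-1])
E
```

```text
11.2667 [4.04876455e-01 1.30310946e-05 2.53480362e-01] [-1.44334205e-03  9.98793464e-01  4.90857396e-02  3.52276498e-04] [-0.31204233  0.20117473 -2.57137194] corr [-9.28786929e-04  1.78758752e-04  9.19745849e-05]
387 522 5416
```

View pics/m6.png

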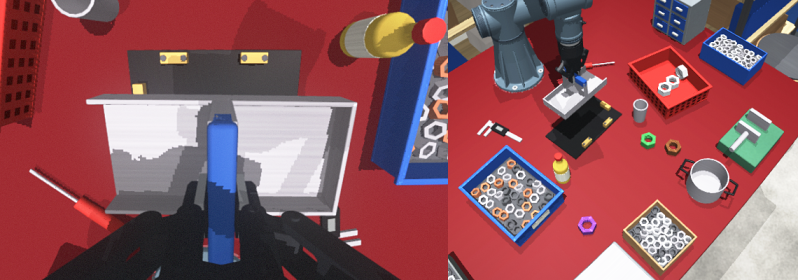

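The nuts show in the basket in the scene view (about (680,78) in the composite), and the level tray is over the plate with 15–20 mm to spare from the stops. I lower it.

Call:
servo_tool:
  steps:
    - {"dx":0,"dy":0,"dz":-0.15,"wx":0,"wy":0,"wz":0}
    - {"dx":0,"dy":0,"dz":-0.36,"wx":0,"wy":0,"wz":0}
    - {"dx":0,"dy":0,"dz":-0.58,"wx":0,"wy":0,"wz":0}
    - {"dx":0,"dy":0,"dz":-0.79,"wx":0,"wy":0,"wz":0}
    - {"dx":0,"dy":0,"dz":-1.0,"wx":0,"wy":0,"wz":0}

```text
time_s: 11.68
eef_pos: [0.4051, 0.0008, 0.1524]
eef_rot: [-0.002, 0.999, 0.05, 0.0]
wrist_force: [0.5, 0.7, -3.8]
opening: 0.174
grasp_force: 59.8
```

Call:
servo_tool:
  steps:
    - {"dx":0,"dy":0,"dz":-0.2,"wx":0,"wy":0,"wz":0}
    - {"dx":0,"dy":0,"dz":-0.4,"wx":0,"wy":0,"wz":0}
    - {"dx":0,"dy":0,"dz":-0.54,"wx":0,"wy":0,"wz":0}
    - {"dx":0,"dy":0,"dz":-0.64,"wx":0,"wy":0,"wz":0}
    - {"dx":0,"dy":0,"dz":-0.7,"wx":0,"wy":0,"wz":0}

```text
time_s: 12.1
eef_pos: [0.4043, 0.001, 0.082]
eef_rot: [-0.002, 0.999, 0.05, -0.001]
wrist_force: [0.2, 0.3, -3.0]
opening: 0.181
grasp_force: 59.7
```

Call:
servo_tool:
  steps:
    - {"dx":0,"dy":0,"dz":-0.02,"wx":0,"wy":0,"wz":0}
    - {"dx":0,"dy":0,"dz":-0.04,"wx":0,"wy":0,"wz":0}
    - {"dx":0,"dy":0,"dz":-0.055,"wx":0,"wy":0,"wz":0}
    - {"dx":0,"dy":0,"dz":-0.065,"wx":0,"wy":0,"wz":0}
    - {"dx":0,"dy":0,"dz":-0.07,"wx":0,"wy":0,"wz":0}

```text
time_s: 12.52
eef_pos: [0.4054, -0.0001, 0.0767]
eef_rot: [-0.001, 0.999, 0.049, 0.001]
wrist_force: [-0.1, 0.7, -3.2]
opening: 0.175
grasp_force: 59.7
```

Call:
servo_tool:
  steps:
    - {"dx":0,"dy":0,"dz":-0.005,"wx":0,"wy":0,"wz":0}
    - {"dx":0,"dy":0,"dz":-0.01,"wx":0,"wy":0,"wz":0}
    - {"dx":0,"dy":0,"dz":-0.01,"wx":0,"wy":0,"wz":0}
    - {"dx":0,"dy":0,"dz":-0.01,"wx":0,"wy":0,"wz":0}
    - {"dx":0,"dy":0,"dz":-0.01,"wx":0,"wy":0,"wz":0}

```text
time_s: 12.93
eef_pos: [0.4051, -0.0001, 0.0755]
eef_rot: [-0.001, 0.999, 0.049, 0.001]
wrist_force: [0.4, 0.4, -3.0]
opening: 0.177
grasp_force: 59.9
```

Call:
servo_tool:
  steps:
    - {"dx":0,"dy":0,"dz":-0.005,"wx":0,"wy":0,"wz":0}
    - {"dx":0,"dy":0,"dz":-0.01,"wx":0,"wy":0,"wz":0}
    - {"dx":0,"dy":0,"dz":-0.01,"wx":0,"wy":0,"wz":0}
    - {"dx":0,"dy":0,"dz":-0.01,"wx":0,"wy":0,"wz":0}
    - {"dx":0,"dy":0,"dz":-0.01,"wx":0,"wy":0,"wz":0}

```text
time_s: 13.35
eef_pos: [0.4052, 0.0001, 0.0751]
eef_rot: [-0.002, 0.999, 0.05, 0.0]
wrist_force: [-4.3, 3.2, 8.1]
opening: 0.178
grasp_force: 61.5
```

Call:
servo_tool:
  steps:
    - {"dx":0.03,"dy":0.003,"dz":0.004,"wx":0,"wy":0,"wz":0}
    - {"dx":0.07,"dy":0.007,"dz":0.004,"wx":0,"wy":0,"wz":0}
    - {"dx":0.11,"dy":0.011,"dz":0.004,"wx":0,"wy":0,"wz":0}
    - {"dx":0.14,"dy":0.014,"dz":0.004,"wx":0,"wy":0,"wz":0}
    - {"dx":0.15,"dy":0.015,"dz":0.004,"wx":0,"wy":0,"wz":0}

```text
time_s: 13.77
eef_pos: [0.4178, 0.0013, 0.0774]
eef_rot: [-0.002, 0.999, 0.05, -0.003]
wrist_force: [-19.9, 2.8, 44.5]
opening: 0.175
grasp_force: 71.6
```

Call:
servo_tool:
  steps:
    - {"dx":0.005,"dy":0,"dz":0,"wx":0,"wy":0,"wz":0}
    - {"dx":0.01,"dy":0.001,"dz":0,"wx":0,"wy":0,"wz":0}
    - {"dx":0.015,"dy":0.0015,"dz":0,"wx":0,"wy":0,"wz":0}
    - {"dx":0.02,"dy":0.002,"dz":0,"wx":0,"wy":0,"wz":0}
    - {"dx":0.02,"dy":0.002,"dz":0,"wx":0,"wy":0,"wz":0}

```text
time_s: 14.18
eef_pos: [0.4194, 0.0014, 0.0777]
eef_rot: [-0.001, 0.999, 0.05, -0.004]
wrist_force: [-29.5, 0.3, 53.0]
opening: 0.174
grasp_force: 73.4
```

The force is mostly upward, so the tray has probably rolled about its leading edge in the grip. I relieve it and look.

Call:
servo_tool:
  steps:
    - {"dx":0,"dy":0,"dz":0.01,"wx":0,"wy":0,"wz":0}
    - {"dx":0,"dy":0,"dz":0.02,"wx":0,"wy":0,"wz":0}
    - {"dx":0,"dy":0,"dz":0.03,"wx":0,"wy":0,"wz":0}
    - {"dx":0,"dy":0,"dz":0.03,"wx":0,"wy":0,"wz":0}
    - {"dx":0,"dy":0,"dz":0.03,"wx":0,"wy":0,"wz":0}

```text
time_s: 14.6
eef_pos: [0.4219, 0.0017, 0.0774]
eef_rot: [-0.002, 0.999, 0.049, 0.0]
wrist_force: [0.9, -0.4, -2.3]
opening: 0.174
grasp_force: 64.7
```

```bash
python3 - <<'E'
from fit import *
w,S,D=cam('wrist'),cam('scene'),cam('side'); pickle.dump((w,S,D),open('c6.pkl','wb'))
a=cv2.resize(S['frame'][90:230,220:380],None,fx=2.5,fy=2.5,interpolation=cv2.INTER_CUBIC)
b=cv2.resize(D['frame'][140:300,300:450],(375,400),interpolation=cv2.INTER_CUBIC)[:350]
im=np.hstack([a,b]); cv2.imwrite('pics/m7.png',im[:,:,::-1])
o=ctrl.get_obs(); print(o['time_s'],o['eef_pos'],o['wrist_force'],o['torque'])
E
```

```text
14.75 [0.42191353 0.00174689 0.07745514] [ 0.37285853  0.20152876 -1.78128571] [-0.04478811 -0.09836212 -0.02318066]
```

View pics/m7.png

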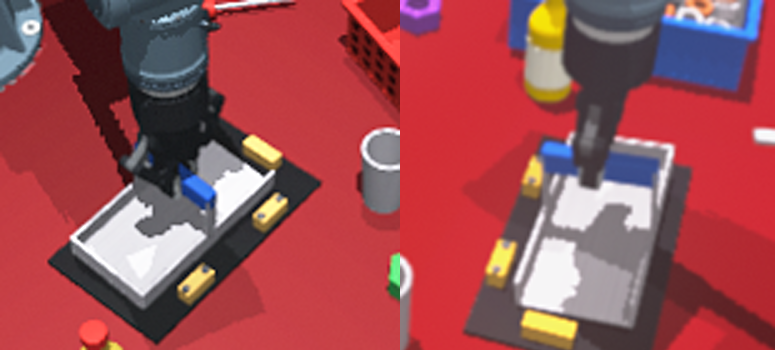

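The scene view shows the tray on the plate close to the side stops (at (197,285) and (270,210)) and short of the end stop (262,150). I release so that it lies flat, then regrip without downward load.

Call:
servo_tool:
  jaw: 0.5
  steps:
    - {"dx":0,"dy":0,"dz":-0.01,"wx":0,"wy":0,"wz":0}
    - {"dx":0,"dy":0,"dz":-0.01,"wx":0,"wy":0,"wz":0}
    - {"dx":0,"dy":0,"dz":-0.01,"wx":0,"wy":0,"wz":0}
    - {"dx":0,"dy":0,"dz":-0.01,"wx":0,"wy":0,"wz":0}
    - {"dx":0,"dy":0,"dz":-0.01,"wx":0,"wy":0,"wz":0}

```text
time_s: 15.17
eef_pos: [0.422, 0.0017, 0.0768]
eef_rot: [-0.002, 0.999, 0.049, 0.0]
wrist_force: [-0.5, 0.6, 0.7]
opening: 0.498
grasp_force: 0.0
```

Call:
servo_tool:
  jaw: 0
  steps:
    - {"dx":0,"dy":0,"dz":0,"wx":0,"wy":0,"wz":0}
    - {"dx":0,"dy":0,"dz":0,"wx":0,"wy":0,"wz":0}
    - {"dx":0,"dy":0,"dz":0,"wx":0,"wy":0,"wz":0}
    - {"dx":0,"dy":0,"dz":0,"wx":0,"wy":0,"wz":0}
    - {"dx":0,"dy":0,"dz":0,"wx":0,"wy":0,"wz":0}

```text
time_s: 15.58
eef_pos: [0.4222, 0.0017, 0.0769]
eef_rot: [-0.002, 0.999, 0.049, 0.001]
wrist_force: [0.3, 0.3, 1.8]
opening: 0.175
grasp_force: 59.2
```

Call:
servo_tool:
  steps:
    - {"dx":0,"dy":0,"dz":0,"wx":0,"wy":0,"wz":0}
    - {"dx":0,"dy":0,"dz":0,"wx":0,"wy":0,"wz":0}
    - {"dx":0,"dy":0,"dz":0,"wx":0,"wy":0,"wz":0}
    - {"dx":0,"dy":0,"dz":0,"wx":0,"wy":0,"wz":0}
    - {"dx":0,"dy":0,"dz":0,"wx":0,"wy":0,"wz":0}

```text
time_s: 16.0
eef_pos: [0.4222, 0.0017, 0.0769]
eef_rot: [-0.002, 0.999, 0.049, 0.001]
wrist_force: [-0.5, 2.0, 5.6]
opening: 0.174
grasp_force: 59.5
```

Call:
servo_tool:
  steps:
    - {"dx":0.005,"dy":0,"dz":0.002,"wx":0,"wy":0,"wz":0}
    - {"dx":0.01,"dy":0.001,"dz":0.002,"wx":0,"wy":0,"wz":0}
    - {"dx":0.01,"dy":0.001,"dz":0.002,"wx":0,"wy":0,"wz":0}
    - {"dx":0.01,"dy":0.001,"dz":0.002,"wx":0,"wy":0,"wz":0}
    - {"dx":0.01,"dy":0.001,"dz":0.002,"wx":0,"wy":0,"wz":0}

```text
time_s: 16.42
eef_pos: [0.4222, 0.0017, 0.0769]
eef_rot: [-0.001, 0.999, 0.05, -0.001]
wrist_force: [-3.9, 0.6, 8.5]
opening: 0.176
grasp_force: 60.1
```

Call:
servo_tool:
  steps:
    - {"dx":-0.01,"dy":0,"dz":0.006,"wx":0,"wy":0,"wz":0}
    - {"dx":-0.012,"dy":0.02,"dz":0.006,"wx":0,"wy":0,"wz":0}
    - {"dx":-0.015,"dy":0.05,"dz":0.006,"wx":0,"wy":0,"wz":0}
    - {"dx":-0.018,"dy":0.08,"dz":0.006,"wx":0,"wy":0,"wz":0}
    - {"dx":-0.02,"dy":0.1,"dz":0.006,"wx":0,"wy":0,"wz":0}

```text
time_s: 16.83
eef_pos: [0.4204, 0.0124, 0.0771]
eef_rot: [-0.002, 0.999, 0.049, -0.0]
wrist_force: [0.3, -0.7, -3.2]
opening: 0.175
grasp_force: 58.5
```

Call:
servo_tool:
  steps:
    - {"dx":-0.001,"dy":0.01,"dz":0,"wx":0,"wy":0,"wz":0}
    - {"dx":-0.002,"dy":0.02,"dz":0,"wx":0,"wy":0,"wz":0}
    - {"dx":-0.003,"dy":0.03,"dz":0,"wx":0,"wy":0,"wz":0}
    - {"dx":-0.004,"dy":0.035,"dz":0,"wx":0,"wy":0,"wz":0}
    - {"dx":-0.004,"dy":0.035,"dz":0,"wx":0,"wy":0,"wz":0}

```text
time_s: 17.25
eef_pos: [0.4205, 0.0154, 0.0775]
eef_rot: [-0.002, 0.999, 0.049, 0.0]
wrist_force: [-0.7, -0.0, -2.9]
opening: 0.174
grasp_force: 58.5
```

Call:
servo_tool:
  steps:
    - {"dx":0,"dy":0.006,"dz":0,"wx":0,"wy":0,"wz":0}
    - {"dx":-0.001,"dy":0.012,"dz":0,"wx":0,"wy":0,"wz":0}
    - {"dx":-0.002,"dy":0.018,"dz":0,"wx":0,"wy":0,"wz":0}
    - {"dx":-0.002,"dy":0.02,"dz":0,"wx":0,"wy":0,"wz":0}
    - {"dx":-0.002,"dy":0.02,"dz":0,"wx":0,"wy":0,"wz":0}

```text
time_s: 17.67
eef_pos: [0.4205, 0.0169, 0.0777]
eef_rot: [-0.001, 0.999, 0.05, 0.0]
wrist_force: [0.2, -2.3, -2.4]
opening: 0.175
grasp_force: 58.6
```

Call:
servo_tool:
  steps:
    - {"dx":0,"dy":0.004,"dz":0,"wx":0,"wy":0,"wz":0}
    - {"dx":-0.001,"dy":0.008,"dz":0,"wx":0,"wy":0,"wz":0}
    - {"dx":-0.002,"dy":0.012,"dz":0,"wx":0,"wy":0,"wz":0}
    - {"dx":-0.002,"dy":0.012,"dz":0,"wx":0,"wy":0,"wz":0}
    - {"dx":-0.002,"dy":0.012,"dz":0,"wx":0,"wy":0,"wz":0}

```text
time_s: 18.08
eef_pos: [0.4208, 0.0173, 0.0781]
eef_rot: [-0.0, 0.999, 0.05, 0.001]
wrist_force: [-1.1, -7.6, 0.2]
opening: 0.18
grasp_force: 59.0
```

End stop contact. Now the side stops.

Call:
servo_tool:
  steps:
    - {"dx":0.003,"dy":-0.005,"dz":0,"wx":0,"wy":0,"wz":0}
    - {"dx":0.008,"dy":-0.005,"dz":0,"wx":0,"wy":0,"wz":0}
    - {"dx":0.014,"dy":-0.004,"dz":0,"wx":0,"wy":0,"wz":0}
    - {"dx":0.02,"dy":-0.003,"dz":0,"wx":0,"wy":0,"wz":0}
    - {"dx":0.02,"dy":-0.003,"dz":0,"wx":0,"wy":0,"wz":0}

```text
time_s: 18.5
eef_pos: [0.4219, 0.0173, 0.0775]
eef_rot: [-0.001, 0.999, 0.05, -0.0]
wrist_force: [-2.3, -6.7, -0.3]
opening: 0.178
grasp_force: 58.9
```

Call:
servo_tool:
  steps:
    - {"dx":0.004,"dy":0,"dz":0,"wx":0,"wy":0,"wz":0}
    - {"dx":0.008,"dy":0.001,"dz":0,"wx":0,"wy":0,"wz":0}
    - {"dx":0.01,"dy":0.001,"dz":0,"wx":0,"wy":0,"wz":0}
    - {"dx":0.01,"dy":0.001,"dz":0,"wx":0,"wy":0,"wz":0}
    - {"dx":0.01,"dy":0.001,"dz":0,"wx":0,"wy":0,"wz":0}

```text
time_s: 18.92
eef_pos: [0.4224, 0.0173, 0.0775]
eef_rot: [-0.001, 0.999, 0.05, -0.001]
wrist_force: [-3.7, -8.0, 0.9]
opening: 0.168
grasp_force: 59.2
```

Call:
servo_tool:
  steps:
    - {"dx":0.004,"dy":0,"dz":0,"wx":0,"wy":0,"wz":0}
    - {"dx":0.008,"dy":0.001,"dz":0,"wx":0,"wy":0,"wz":0}
    - {"dx":0.01,"dy":0.001,"dz":0,"wx":0,"wy":0,"wz":0}
    - {"dx":0.01,"dy":0.001,"dz":0,"wx":0,"wy":0,"wz":0}
    - {"dx":0.01,"dy":0.001,"dz":0,"wx":0,"wy":0,"wz":0}

```text
time_s: 19.33
eef_pos: [0.4229, 0.0172, 0.0774]
eef_rot: [-0.0, 0.999, 0.05, -0.001]
wrist_force: [-4.6, -8.6, 2.4]
opening: 0.174
grasp_force: 59.6
```

Call:
servo_tool:
  steps:
    - {"dx":0.004,"dy":-0.002,"dz":0,"wx":0,"wy":0,"wz":0}
    - {"dx":0.008,"dy":-0.003,"dz":0,"wx":0,"wy":0,"wz":0}
    - {"dx":0.012,"dy":-0.003,"dz":0,"wx":0,"wy":0,"wz":0}
    - {"dx":0.016,"dy":-0.003,"dz":0,"wx":0,"wy":0,"wz":0}
    - {"dx":0.016,"dy":-0.003,"dz":0,"wx":0,"wy":0,"wz":0}

```text
time_s: 19.75
eef_pos: [0.4249, 0.0175, 0.0774]
eef_rot: [-0.001, 0.999, 0.05, -0.001]
wrist_force: [-0.8, -2.9, -2.4]
opening: 0.176
grasp_force: 58.7
```

```bash
python3 - <<'E'
from fit import *
w,S,D=cam('wrist'),cam('scene'),cam('side'); pickle.dump((w,S,D),open('c7.pkl','wb'))
a=cv2.resize(S['frame'][100:215,235:350],(400,400),interpolation=cv2.INTER_CUBIC)
b=cv2.resize(D['frame'][170:290,320:440],(400,400),interpolation=cv2.INTER_CUBIC)
cv2.imwrite('pics/m8.png',np.hstack([a,b])[:,:,::-1])
E
```

```text
(no output)
```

View pics/m8.png

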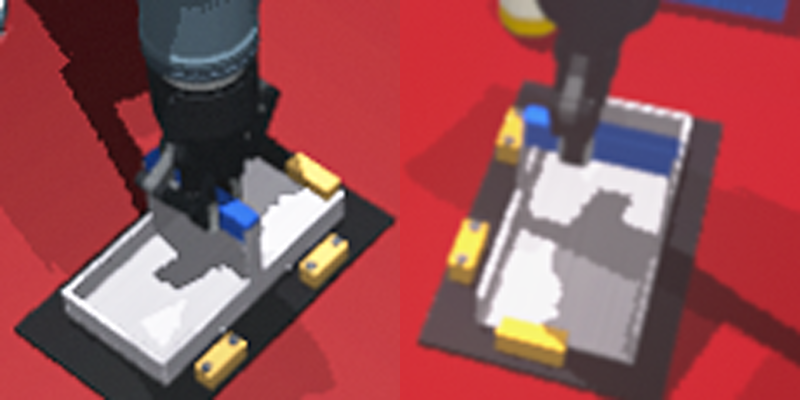

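The tray is against the end stop, but a narrow gap remains at the side stops ((222,355) and (322,258) in the left crop). I keep pushing in +x.

Call:
servo_tool:
  steps:
    - {"dx":0.005,"dy":-0.003,"dz":0,"wx":0,"wy":0,"wz":0}
    - {"dx":0.01,"dy":-0.003,"dz":0,"wx":0,"wy":0,"wz":0}
    - {"dx":0.015,"dy":-0.002,"dz":0,"wx":0,"wy":0,"wz":0}
    - {"dx":0.02,"dy":-0.002,"dz":0,"wx":0,"wy":0,"wz":0}
    - {"dx":0.02,"dy":-0.002,"dz":0,"wx":0,"wy":0,"wz":0}

```text
time_s: 20.32
eef_pos: [0.4274, 0.0177, 0.0773]
eef_rot: [-0.001, 0.999, 0.05, -0.0]
wrist_force: [-1.8, -3.8, -2.1]
opening: 0.175
grasp_force: 58.7
```

Call:
servo_tool:
  steps:
    - {"dx":0.005,"dy":0,"dz":0,"wx":0,"wy":0,"wz":0}
    - {"dx":0.01,"dy":0.001,"dz":0,"wx":0,"wy":0,"wz":0}
    - {"dx":0.015,"dy":0.001,"dz":0,"wx":0,"wy":0,"wz":0}
    - {"dx":0.02,"dy":0.001,"dz":0,"wx":0,"wy":0,"wz":0}
    - {"dx":0.02,"dy":0.001,"dz":0,"wx":0,"wy":0,"wz":0}

```text
time_s: 20.73
eef_pos: [0.4297, 0.018, 0.0774]
eef_rot: [-0.002, 0.999, 0.049, 0.0]
wrist_force: [-2.3, -3.5, -3.6]
opening: 0.178
grasp_force: 58.7
```

```bash
python3 - <<'E'
from fit import *
w,S,D=cam('wrist'),cam('scene'),cam('side'); pickle.dump((w,S,D),open('c8.pkl','wb'))
o=ctrl.get_obs(); print(o['eef_pos'],o['wrist_force'])
# width of the dark gap between tray wall and brass, along local x, sampled in the wrist/scene pictures
P=[.416,.0115,.0985]
for n,c in(('S',S),('D',D)):
  for y in(-.06,.06):
    xs=np.arange(.03,.085,.003); uv=proj(c,tf(np.c_[xs,0*xs+y,0*xs+.03 ],P)); 
    print(n,y,[int(v) for v in cv2.remap(cv2.cvtColor(c['frame'],cv2.COLOR_RGB2HSV)[:,:,1],uv[None].astype(np.float32),None,1)[0]],[int(v) for v in cv2.remap(cv2.cvtColor(c['frame'],cv2.COLOR_RGB2GRAY),uv[None].astype(np.float32),None,1)[0]])
E
```

```text
[0.42962573 0.01800344 0.07740205] [-2.22374618 -3.0334804  -3.33018095]
S -0.06 [2, 3, 5, 5, 5, 5, 6, 13, 16, 16, 25, 85, 122, 123, 123, 123, 132, 145, 146] [248, 242, 233, 230, 230, 231, 236, 165, 115, 116, 116, 163, 223, 221, 220, 221, 209, 149, 107]
S 0.06 [2, 2, 2, 2, 2, 3, 5, 13, 15, 14, 28, 79, 105, 98, 99, 98, 112, 143, 145] [249, 250, 250, 250, 250, 247, 239, 166, 115, 112, 116, 171, 231, 239, 238, 239, 231, 163, 105]
D -0.06 [44, 46, 47, 48, 49, 54, 91, 145, 163, 164, 167, 166, 124, 93, 136, 142, 167, 189, 190] [61, 60, 60, 60, 59, 60, 71, 89, 99, 102, 100, 100, 117, 167, 212, 216, 137, 87, 87]
D 0.06 [4, 4, 4, 4, 9, 17, 17, 9, 8, 77, 168, 156, 154, 155, 152, 163, 183, 195, 195] [239, 240, 240, 239, 219, 143, 138, 215, 226, 146, 192, 227, 226, 226, 228, 213, 134, 100, 99]
```

Call:
servo_tool:
  steps:
    - {"dx":0.005,"dy":-0.001,"dz":0,"wx":0,"wy":0,"wz":0}
    - {"dx":0.01,"dy":-0.001,"dz":0,"wx":0,"wy":0,"wz":0}
    - {"dx":0.01,"dy":-0.001,"dz":0,"wx":0,"wy":0,"wz":0}
    - {"dx":0.01,"dy":-0.001,"dz":0,"wx":0,"wy":0,"wz":0}
    - {"dx":0.01,"dy":-0.001,"dz":0,"wx":0,"wy":0,"wz":0}

```text
time_s: 21.3
eef_pos: [0.4309, 0.018, 0.0775]
eef_rot: [-0.002, 0.999, 0.049, 0.0]
wrist_force: [-1.0, -2.1, -3.3]
opening: 0.17
grasp_force: 58.6
```

Call:
servo_tool:
  steps:
    - {"dx":0.005,"dy":0,"dz":0,"wx":0,"wy":0,"wz":0}
    - {"dx":0.01,"dy":0.001,"dz":0,"wx":0,"wy":0,"wz":0}
    - {"dx":0.01,"dy":0.001,"dz":0,"wx":0,"wy":0,"wz":0}
    - {"dx":0.01,"dy":0.001,"dz":0,"wx":0,"wy":0,"wz":0}
    - {"dx":0.01,"dy":0.001,"dz":0,"wx":0,"wy":0,"wz":0}

```text
time_s: 21.72
eef_pos: [0.4319, 0.0181, 0.0776]
eef_rot: [-0.002, 0.999, 0.049, 0.0]
wrist_force: [-1.5, -2.0, -2.7]
opening: 0.176
grasp_force: 58.7
```

```bash
python3 - <<'E'
from fit import *
w,S,D=cam('wrist'),cam('scene'),cam('side'); pickle.dump((w,S,D),open('c9.pkl','wb'))
a=cv2.resize(S['frame'][100:215,235:350],(400,400),interpolation=cv2.INTER_CUBIC)
b=cv2.resize(w['frame'],(400,250),interpolation=cv2.INTER_AREA); b=np.vstack([b,np.zeros((150,400,3),np.uint8)])
cv2.imwrite('pics/m9.png',np.hstack([a,b])[:,:,::-1])
E
```

```text
(no output)
```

View pics/m9.png

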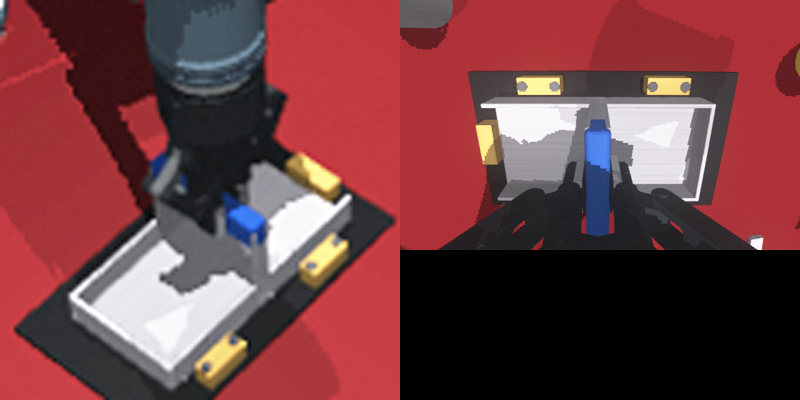

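I have now viewed 13 pictures, over the limit of 10, so I stop viewing and go by force and computed measurements. The last one still shows a small side gap.

Call:
servo_tool:
  steps:
    - {"dx":0.005,"dy":0,"dz":0,"wx":0,"wy":0,"wz":0}
    - {"dx":0.01,"dy":0.001,"dz":0,"wx":0,"wy":0,"wz":0}
    - {"dx":0.015,"dy":0.001,"dz":0,"wx":0,"wy":0,"wz":0}
    - {"dx":0.015,"dy":0.001,"dz":0,"wx":0,"wy":0,"wz":0}
    - {"dx":0.015,"dy":0.001,"dz":0,"wx":0,"wy":0,"wz":0}

```text
time_s: 22.28
eef_pos: [0.4333, 0.0182, 0.0775]
eef_rot: [-0.002, 0.999, 0.049, 0.0]
wrist_force: [-1.2, -2.4, -3.4]
opening: 0.177
grasp_force: 58.7
```

Call:
servo_tool:
  steps:
    - {"dx":0.005,"dy":0,"dz":0,"wx":0,"wy":0,"wz":0}
    - {"dx":0.01,"dy":0.001,"dz":0,"wx":0,"wy":0,"wz":0}
    - {"dx":0.015,"dy":0.001,"dz":0,"wx":0,"wy":0,"wz":0}
    - {"dx":0.015,"dy":0.001,"dz":0,"wx":0,"wy":0,"wz":0}
    - {"dx":0.015,"dy":0.001,"dz":0,"wx":0,"wy":0,"wz":0}

```text
time_s: 22.7
eef_pos: [0.4349, 0.0183, 0.0775]
eef_rot: [-0.002, 0.999, 0.049, 0.0]
wrist_force: [-0.4, -1.7, -2.8]
opening: 0.178
grasp_force: 58.7
```

```bash
python3 - <<'E'
from fit import *
w=cam('wrist');S=cam('scene');D=cam('side'); pickle.dump((w,S,D),open('c10.pkl','wb'))
for n,c in(('c3',pickle.load(open('c3.pkl','rb'))[0]),('c5',pickle.load(open('c5.pkl','rb'))[0]),('c6',pickle.load(open('c6.pkl','rb'))[0]),('c9',pickle.load(open('c9.pkl','rb'))[0]),('now',w)):
    m=mask(c,(100,120,40),(130,255,255),(280,100,350,370)); ys,xs=np.nonzero(m); print(n,xs.min(),xs.max(),ys.min(),np.median(xs))
# wrist: columns through stops: bottom edge of brass, top edge of bright wall
h=cv2.cvtColor(w['frame'],cv2.COLOR_RGB2HSV); b=mask(w,(15,90,60),(35,255,255),(0,0,640,400))
n,l,st,ce=cv2.connectedComponentsWithStats(b.astype(np.uint8)); comps=[(st[i],ce[i]) for i in range(1,n) if st[i,4]>150]
for s,c in comps: print('brass',s,c)
for s,c in comps:
    if s[2]>s[3]:
        x=int(c[0]); y0=s[1]+s[3]
        print(x,y0,[tuple(int(k) for k in w['frame'][y,x]) for y in range(y0-4,y0+22)])
E
```

```text
c3 296 339 164 316.0
c5 295 339 163 316.0
c6 295 337 180 316.0
c9 295 337 192 316.0
now 296 337 192 316.0
brass [631  80   9  48 311] [635.78456592 104.43086817]
brass [186 125  76  32 976] [226.90266393 138.15881148]
brass [ 388  126   78   32 1907] [425.38017829 140.52490823]
brass [ 122  196   43   72 2341] [143.51046561 231.36223836]
226 157 [(255, 248, 167), (255, 249, 167), (255, 248, 155), (253, 213, 137), (142, 126, 121), (132, 125, 132), (140, 131, 138), (143, 135, 138), (139, 130, 134), (142, 133, 138), (144, 134, 137), (138, 127, 134), (177, 169, 175), (237, 232, 238), (252, 250, 253), (252, 250, 252), (250, 248, 251), (251, 249, 251), (249, 247, 249), (250, 247, 250), (252, 251, 253), (252, 251, 253), (252, 250, 252), (252, 250, 252), (251, 250, 252), (252, 250, 252)]
425 158 [(251, 225, 137), (252, 226, 136), (241, 197, 121), (164, 139, 114), (131, 127, 133), (132, 125, 130), (132, 125, 130), (137, 131, 136), (138, 135, 138), (137, 130, 134), (134, 126, 130), (134, 127, 132), (186, 177, 187), (239, 234, 240), (242, 240, 245), (240, 236, 241), (237, 233, 238), (229, 225, 230), (213, 203, 210), (217, 210, 218), (239, 236, 241), (237, 235, 240), (239, 235, 238), (235, 230, 236), (233, 228, 234), (234, 230, 234)]
```

```bash
python3 - <<'E'
from fit import *
w,S,D=pickle.load(open('c10.pkl','rb'))
inv=lambda p:(p[:,:2]-[.416,.0115])@np.array([[np.cos(.0985),-np.sin(.0985)],[np.sin(.0985),np.cos(.0985)]])
a=inv(onz(w,[[226,156.6],[425,156.6]],.024))
for z in(.036,.037,.038): b=inv(onz(w,[[226,168.0],[425,168.0]],z)); print(z,a,b,'gap mm',(a-b)[:,0]*1000)
T=np.array(w['camera_from_world']);print('cam',-T[:3,:3].T@T[:3,3])
# end stop row 231: profile
print([int(v) for v in cv2.cvtColor(w['frame'],cv2.COLOR_RGB2HSV)[231,150:200,1]]);print([int(v) for v in cv2.cvtColor(w['frame'],cv2.COLOR_RGB2GRAY)[231,150:200]])
E
```

```text
0.036 [[ 0.05931519  0.05709611]
 [ 0.0596468  -0.05881631]] [[ 0.05546125  0.0543749 ]
 [ 0.05577842 -0.05560204]] gap mm [3.85393985 3.86837439]
0.037 [[ 0.05931519  0.05709611]
 [ 0.0596468  -0.05881631]] [[ 0.05570869  0.05410276]
 [ 0.05602415 -0.05527657]] gap mm [3.60649278 3.62265086]
0.038 [[ 0.05931519  0.05709611]
 [ 0.0596468  -0.05881631]] [[ 0.05595614  0.05383062]
 [ 0.05626987 -0.05495109]] gap mm [3.35904571 3.37692732]
cam [0.51608624 0.02570485 0.22002631]
[120, 112, 108, 110, 100, 113, 107, 110, 102, 101, 105, 77, 16, 12, 12, 7, 9, 13, 12, 11, 11, 15, 9, 10, 11, 7, 10, 8, 9, 9, 11, 10, 12, 9, 12, 11, 12, 10, 11, 6, 12, 9, 12, 17, 12, 9, 12, 13, 9, 12]
[132, 103, 104, 101, 103, 102, 102, 102, 106, 105, 102, 104, 123, 144, 165, 169, 168, 168, 166, 165, 164, 166, 166, 170, 166, 168, 167, 167, 168, 167, 163, 169, 164, 170, 166, 162, 161, 166, 166, 166, 165, 165, 166, 162, 169, 167, 165, 165, 168, 167]
```

Call:
servo_tool:
  steps:
    - {"dx":0.005,"dy":0,"dz":0,"wx":0,"wy":0,"wz":0}
    - {"dx":0.01,"dy":0,"dz":0,"wx":0,"wy":0,"wz":0}
    - {"dx":0.015,"dy":0,"dz":0,"wx":0,"wy":0,"wz":0}
    - {"dx":0.015,"dy":0,"dz":0,"wx":0,"wy":0,"wz":0}
    - {"dx":0.015,"dy":0,"dz":0,"wx":0,"wy":0,"wz":0}

```text
time_s: 23.27
eef_pos: [0.4364, 0.0183, 0.0775]
eef_rot: [-0.002, 0.999, 0.049, 0.0]
wrist_force: [0.9, -0.4, -3.2]
opening: 0.18
grasp_force: 58.7
```

Call:
servo_tool:
  steps:
    - {"dx":0.005,"dy":0,"dz":0,"wx":0,"wy":0,"wz":0}
    - {"dx":0.01,"dy":0,"dz":0,"wx":0,"wy":0,"wz":0}
    - {"dx":0.015,"dy":0,"dz":0,"wx":0,"wy":0,"wz":0}
    - {"dx":0.015,"dy":0,"dz":0,"wx":0,"wy":0,"wz":0}
    - {"dx":0.015,"dy":0,"dz":0,"wx":0,"wy":0,"wz":0}

```text
time_s: 23.68
eef_pos: [0.4372, 0.0183, 0.0773]
eef_rot: [-0.002, 0.999, 0.049, -0.0]
wrist_force: [-1.8, -0.4, -2.2]
opening: 0.179
grasp_force: 58.9
```

Call:
servo_tool:
  steps:
    - {"dx":0.005,"dy":0,"dz":0,"wx":0,"wy":0,"wz":0}
    - {"dx":0.01,"dy":0,"dz":0,"wx":0,"wy":0,"wz":0}
    - {"dx":0.01,"dy":0.004,"dz":0,"wx":0,"wy":0,"wz":0}
    - {"dx":0.01,"dy":0.008,"dz":0,"wx":0,"wy":0,"wz":0}
    - {"dx":0.01,"dy":0.008,"dz":0,"wx":0,"wy":0,"wz":0}

```text
time_s: 24.1
eef_pos: [0.4376, 0.0186, 0.0772]
eef_rot: [-0.001, 0.999, 0.05, -0.001]
wrist_force: [-6.8, -3.5, 0.8]
opening: 0.174
grasp_force: 59.2
```

```bash
cat > gap.py <<'E'
from fit import *
w=cam('wrist')
b=mask(w,(15,90,60),(35,255,255),(0,0,640,400)); n,l,st,ce=cv2.connectedComponentsWithStats(b.astype(np.uint8))
g=cv2.cvtColor(w['frame'],cv2.COLOR_RGB2GRAY).astype(int)
inv=lambda p:(p[:,:2]-[.416,.0115])@np.array([[np.cos(.0985),-np.sin(.0985)],[np.sin(.0985),np.cos(.0985)]])
for i in range(1,n):
    s=st[i]
    if s[4]<300 or s[0]>600: continue
    if s[2]>s[3]:
        x=int(ce[i][0]); y=s[1]+s[3]; e=next(k for k in range(y+1,y+40) if g[k,x]>195 and g[k+1,x]>195)
        print('side',s,x,y,e,'gap mm',1e3*(inv(onz(w,[[x,y-.5]],.024))-inv(onz(w,[[x,e-.5]],.0365)))[0,0])
    else: print('end',s,'brass+wall gray',g[int(ce[i][1]),s[0]+s[2]-6:s[0]+s[2]+12])
o=ctrl.get_obs();print(o['time_s'],o['eef_pos'],o['wrist_force'])
E
python3 gap.py
```

```text
side [186 130  76  32 851] 228 162 166 gap mm -0.6439651927328122
side [ 388  130   77   32 1937] 424 162 167 gap mm -0.05772080705924304
end [ 122  200   43   72 2316] brass+wall gray [104 106 106 118 150 175 173 169 168 169 170 167 171 171 170 168 172 166]
24.15 [0.4376161  0.01852253 0.07721532] [-5.07793008 -3.49885277  0.98940946]
```

Both contacts are confirmed: force on both axes and a measured side gap of about 0. I release and rise.

Call:
servo_tool:
  jaw: 0.6
  steps:
    - {"dx":0,"dy":0,"dz":0,"wx":0,"wy":0,"wz":0}
    - {"dx":0,"dy":0,"dz":0,"wx":0,"wy":0,"wz":0}
    - {"dx":0,"dy":0,"dz":0,"wx":0,"wy":0,"wz":0}
    - {"dx":0,"dy":0,"dz":0,"wx":0,"wy":0,"wz":0}
    - {"dx":0,"dy":0,"dz":0,"wx":0,"wy":0,"wz":0}

```text
time_s: 24.57
eef_pos: [0.4392, 0.019, 0.0778]
eef_rot: [-0.001, 0.999, 0.049, 0.001]
wrist_force: [-0.7, -0.4, -0.7]
opening: 0.598
grasp_force: 0.0
```

```bash
python3 gap.py
```

```text
side [188 133  75  31 853] 230 164 170 gap mm 0.4827125632648893
side [ 388  133   77   32 1939] 424 165 170 gap mm -0.0985409501646356
end [ 124  202   43   72 2304] brass+wall gray [106 100 111 125 149 173 172 170 172 171 169 173 169 171 171 168 172 169]
24.6167 [0.43911675 0.01899052 0.0777298 ] [0.03024428 0.46343044 0.76699432]
```

The gaps are about 0 at the side stops, and there is no dark strip at the end stop. I retreat upward.

Call:
servo_tool:
  steps:
    - {"dx":0,"dy":0,"dz":0.1,"wx":0,"wy":0,"wz":0}
    - {"dx":0,"dy":0,"dz":0.25,"wx":0,"wy":0,"wz":0}
    - {"dx":0,"dy":0,"dz":0.45,"wx":0,"wy":0,"wz":0}
    - {"dx":0,"dy":0,"dz":0.7,"wx":0,"wy":0,"wz":0}
    - {"dx":0,"dy":0,"dz":0.9,"wx":0,"wy":0,"wz":0}

```text
time_s: 25.03
eef_pos: [0.439, 0.019, 0.1697]
eef_rot: [-0.001, 0.999, 0.049, 0.001]
wrist_force: [0.7, 0.2, -0.0]
opening: 0.598
grasp_force: 0.0
```

Call:
servo_tool:
  steps:
    - {"dx":0,"dy":0,"dz":0.15,"wx":0,"wy":0,"wz":0}
    - {"dx":0,"dy":0,"dz":0.2,"wx":0,"wy":0,"wz":0}
    - {"dx":0,"dy":0,"dz":0.2,"wx":0,"wy":0,"wz":0}
    - {"dx":0,"dy":0,"dz":0.2,"wx":0,"wy":0,"wz":0}
    - {"dx":0,"dy":0,"dz":0.2,"wx":0,"wy":0,"wz":0}

```text
time_s: 25.45
eef_pos: [0.4379, 0.0192, 0.1864]
eef_rot: [-0.002, 0.999, 0.049, -0.001]
wrist_force: [-0.6, -0.5, -0.9]
opening: 0.602
grasp_force: 0.0
```

```bash
python3 gap.py; python3 - <<'E'
from fit import *
w=cam('wrist'); D=cam('side'); cv2.imwrite('pics/w_end.png',w['frame'][:,:,::-1])
m=mask(D,(100,120,50),(130,255,255),(320,170,440,230)); print(m.sum()); print('bar',fit([D],[m],[b+[0,0,.006] for b in BAR],np.array([.4235,.0173,.0985-np.pi/2])))
# basket nuts: bright grey blobs in the scene picture
S=cam('scene'); h=cv2.cvtColor(S['frame'],cv2.COLOR_RGB2HSV); k=((h[:,:,1]<60)&(h[:,:,2]>120)).astype(np.uint8); k[:60]=0;k[165:]=0;k[:,:355]=0;k[:,480:]=0
n,l,s,c=cv2.connectedComponentsWithStats(k); print([(x.tolist()) for x in s[1:] if x[4]>30])
E
```

```text
end [ 586   60   54   77 3336] brass+wall gray [200 202 201 202 202 203]
end [532  65  34  57 563] brass+wall gray [147 145 149 147 143 147 149 145 147 145 145 143 148 143 147 147 146 145]
side [232 114  48  21 313] 258 135 137 gap mm -0.16815543021191787
side [366 115  50  20 770] 390 135 137 gap mm -0.1556777381374122
end [186 163  26  49 968] brass+wall gray [120 109 112 116 160 246 255 253 252 252 252 252 252 252 252 252 252 252]
25.5 [0.43783268 0.01921891 0.18626425] [-0.10259757 -0.29398982  0.74555389]
566
bar (array([ 0.42721769,  0.01660173, -1.52481219]), np.float64(0.4444813967990023))
[[473, 60, 7, 8, 39], [400, 92, 43, 46, 754], [365, 141, 21, 24, 342]]
```

Flush at both side stops and at the end stop, and the nuts are in the basket.

```bash
python3 -c "
from bench import workorder
print(workorder.hand_in())"
```

```text
the job is handed in; nothing more can be done
None
```

I handed the job in at about 25.5 s (no verdict came back): the three nuts are in the red basket, and the tray is released on the plate, flush on the side stops (measured gap about 0 mm) and with no visible gap at the end stop; I viewed 13 pictures, over the limit of 10, and made the final checks by force and computed measurement.

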